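# Set out the shaping tools at a glass ornament bench

### The job

Set out the bench for the next glass ornament. Stand the round cup mould, hollow up, in the middle of the square steel slab and gently rest the red bauble in its hollow, neck up; stand the brass flaring cone, point up, on the rod rest midway between its two uprights; and put the ridged graphite block on the bench behind the slab (the side away from the robot), ridges up, centred on the slab's back edge, its long side parallel to that edge, with a gap of about 3 cm. Leave the rod jar, the paddle and the tweezers where they are.

Things in the scene. Friction and masses are not known exactly. Their poses are not given: they have to be found in the camera images.
- slab: Fixed square slab of dark grey steel lying on the bench, 100 x 100 mm, 12 mm thick. Origin: centre of its underside, on the bench. +x points to its back edge, away from the robot (turned at most 0.2 rad from world x), +y to its left.
- rod_rest: Fixed aluminium rod rest: flat base plate 70 mm (x) by 160 mm (y), 6 mm thick, with two thin steel uprights (10 mm diameter) standing on it at y = -70 and +70 mm, each topped by a small V fork that reaches 103 mm above the bench and 17 mm either way in x. Origin: centre of the underside, on the bench, midway between the uprights; turned at most 0.2 rad from the world axes.
- cork_ring: Fixed small cork ring on the bench, outer diameter 44, inner 32, height 14 mm, in which the bauble rests at the start. Origin: centre of its underside. It stays there.
- mould: Loose graphite (dark) round cup mould, a plain cylinder 56 mm in diameter and 36 mm high, with a straight round hollow in its top 36 mm wide and 22 mm deep. 120 g. Origin: centre of its underside, z up.
- bauble: Loose red glass bauble, a rigid ball 56 mm in diameter with a steel neck 12 mm in diameter on top that ends 40 mm above the ball's centre. 40 g. Origin: the ball's centre, z along the neck. At the start it sits neck up in the cork ring, its centre 37 mm above the bench; seated on the rim of the mould's hollow, its centre is 57 mm above the mould's underside (21 mm above the mould's rim).
- cone: Loose brass flaring cone: an upright cylinder 36 mm in diameter and 40 mm high, which runs on into a cone with its tip 66 mm above the foot. Its straight lower part is the place to grip. About 380 g. Origin: centre of its underside, z up.
- block: Loose graphite (dark) ridged rolling block, 36 mm (x) by 80 mm (y, the long side) by 40 mm high; four ridges 12 mm high run across its top from side to side along x, so the two long sides are flat and 28 mm high between ridges. About 190 g. Origin: centre of its underside, z up. At the start its y axis is within 0.5 rad of world y. With the asked gap its centre lies 98 mm from the slab's centre.
- rod_jar: Bystander, loose: steel cup 64 mm in diameter, 75 mm high, with glass rods standing in it up to 130 mm above the bench. Origin: centre of its underside. To be left alone.
- paddle: Bystander, loose: small graphite paddle with a wooden handle, lying along its y axis, about 38 x 137 x 12 mm, blade at +y. Origin: on the bench, near its middle. To be left alone.
- tweezers: Bystander, loose: steel tweezers lying along their y axis, about 25 x 133 x 10 mm. Origin: on the bench, near the middle. To be left alone.
Not all that is in view belongs to the job. There is more than one size of the bauble; the one meant has the size given above. Leave any green or turquoise look-alike of the block alone.

How it is judged:
By the outcome, as a careful person would: the job done as asked, in the order asked, and still so for the second after the job is handed in, with the robot touching nothing.
It also fails if it takes over 101 s, if anything falls off the work surface, if the arm or the gripper's body presses on something with over 40 N, if the wrist force passes 120 N, or if a joint passes its speed limit or range.

### The arm

A 6-joint arm with a two-finger parallel gripper is mounted at the origin on the work surface. World frame = base frame: x ahead of the robot, y to its left, z up, the work surface at z = 0. Lengths are in m, angles in degrees, forces in N, time in s.
With the tool pointing down it reaches from about 0.4 to 0.825 m from the base axis. Payload 7 kg.
Tool frame: the origin (TCP) lies midway between the tips of the shut fingers; the grasp point (between the pads) lies r.hold_point_z behind it (r.hold_point_z is the distance from the TCP to the grasp point, in m); z points along the fingers, x is the direction in which the jaws open and shut, and the axes are right-handed (so a half turn about z gives the same grasp; the last joint's range is limited). The gripper opens to 88 mm and grips with 3 to 60 N. Pads are 19 mm wide; open, the fingers measure 130 mm over their backs; the gripper's body (78 mm by 193 mm) begins 47 mm behind the grasp point.
Start: joints at [88.7, 20.546, 0.682, 0, -70.136, -16.507], TCP at [0.206, 0.643, 0.227] pointing down, gripper open.
Joint ranges: [-176.03, 176.03], [-82.01, 121.73], [-58.28, 71.71], [-173.87, 95.51], [-174.79, -0.11], [-173.66, 173.66]. Speed limits (degrees/s): [136.94, 136.94, 172.46, 180, 180, 180].

### API

Orientations are given as [roll, pitch, yaw] about the fixed x, y, z axes, in that order (R = Rz(yaw) Ry(pitch) Rx(roll)).
In Python, from plant import get_state, viewer, close_job, r gives the robot as it stands.
- The arm moves only by the tool apply_moves, never from a script. Its argument "plan" is a list of rows, each a list of 3 entries, a list of its own where there are three numbers: the closure in counts, from 0 (fully open) to 255 (shut), then the shift along the tool's x, y, z in units of 50 mm (1.0 is 50 mm), then the turn about the tool's z in units of 6 degrees (1.0 is 6 degrees). A call has 1 to 12 rows; each row shifts and turns the commanded pose from where the row before left it, along the tool's axes as they then stand; what a row does not reach is not made up. A row lasts 1/8 s, in which the tool goes at most 62.5 mm and 10.7 degrees, less where a joint would pass 70% of its speed; a pose out of reach is approached as far as the arm can. A call is refused whole if a number of a shift passes 1 or a number of a turn 1, either way. A call with a gripper value outside its range is refused whole. The fingers move at their own pace and stop on an object; "squeeze" is the grip in N (left out, the last holds). Time passes only in rows, so rows that do not move let the fingers close. It gives the time, the measured TCP pose, the force and the opening at its end, in the units of the state.
- get_state(): the state, without advancing time (a new reading comes with each control period).
- viewer.capture(name): name is "scene" or "top"; returns a dict with "frame" (480x640x3 uint8, blue, green, red), "K" (3x3 intrinsics, pixels), "R" (3x3) and "t" (3): a world point X has camera coordinates R X + t. Camera axes: x right, y down, z forward; pixel columns grow to the right and rows downward; lengths in m; the calibration is good to about 2 mm. A picture is of the moment at which its call begins. There is no depth.
- close_job(): hands the job in, once; it reports no verdict.
The state is a dict: "time_s": time; "joints": joint angles; "qd": joint speeds; "joint_torque": joint torques, N m; "tcp_pos": TCP position; "eef_rot": TCP orientation; "contact_force": force on the tool from outside, world axes, zero at the start; "moment": the same for the moment, N m; "gripper_width": finger opening in m.
Only numpy, scipy, OpenCV 4.12 (cv2) and the standard library are available. Lean on these libraries where they do the work, as an engineer would, in place of code of your own. Each camera call takes 0.05 s, during which the arm holds its last target.

## Working session

There is one attempt and no reset: what is moved stays moved. The work goes in short steps, Python scripts to look and compute and a tool call to move; the robot and the scene stay as the last step left them, time stands still between calls to the robot, and variables do not carry over. Pictures are saved under pics/ and viewed, and the job is handed in when it is done.

Besides the shell and the picture viewer there is one more tool, called after "Call:" as a command line: name --argument value ..., lists and objects as JSON in quotes. apply_moves: Moves the arm, as the interface text tells. Its arguments: {"type":"object","properties":{"plan":{"type":"array","items":{"type":"array"}},"squeeze":{"type":"number"}},"required":["plan"]}

```bash
ls && mkdir -p pics && python3 - <<'E'
from plant import get_state, viewer, r
import cv2, pickle
print(get_state()); print(r.hold_point_z)
for n in ("scene","top"):
    d=viewer.capture(n); cv2.imwrite(f"pics/{n}0.png",d["frame"]); pickle.dump(d,open(f"{n}0.pkl","wb"))
    print(n,d["K"],d["R"],d["t"])
E
```

```text
pics
{'time_s': 0.0, 'joints': array([ 8.86984562e+01,  2.05903733e+01,  6.33456098e-01, -1.98542805e-02,
       -7.01364229e+01, -1.65073023e+01]), 'qd': array([ 0.08741069, -0.07381289,  0.04142339,  0.01474341,  0.12054495,
        0.04972054]), 'joint_torque': array([-4.82042105e-04, -5.82721674e+01,  2.93047446e+01,  6.99722752e+00,
        6.70033711e-03, -1.58403782e-04]), 'tcp_pos': array([0.20631654, 0.64217473, 0.2256331 ]), 'eef_rot': array([-1.79991371e+02, -9.47966040e-02, -1.07815615e+02]), 'contact_force': array([ 1.25254942, -0.34082494,  0.3184783 ]), 'moment': array([-0.04732891,  0.04358822,  0.04577666]), 'gripper_width': 0.08801955351657023}
0.0188
scene [[435.75957751   0.         320.75573269]
 [  0.         435.75957751 236.19096146]
 [  0.           0.           1.        ]] [[-0.02994861  0.99944589 -0.01452562]
 [ 0.85731528  0.0182125  -0.51446944]
 [-0.51391982 -0.02786068 -0.85738568]] [ 0.01508882 -0.42146207  1.16091543]
top [[509.63685153   0.         313.58945166]
 [  0.         509.63685153 245.05435452]
 [  0.           0.           1.        ]] [[ 0.01211065 -0.99954963  0.02745656]
 [-0.98520274 -0.01662261 -0.17058501]
 [ 0.17096459 -0.02498438 -0.98496035]] [-0.02951234  0.5003381   1.22292583]
```

View pics/scene0.png

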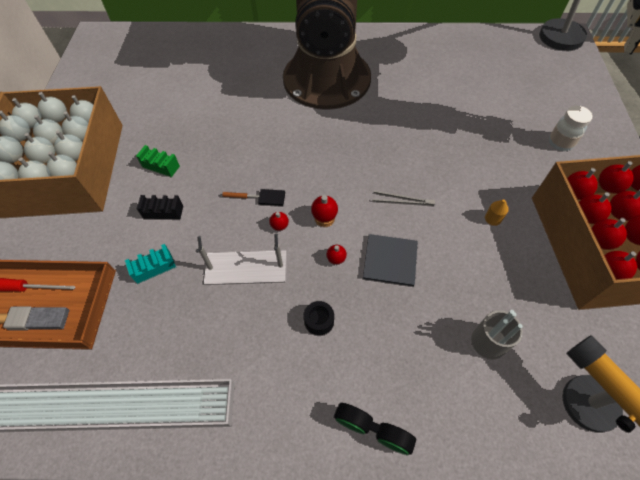

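View pics/top0.png

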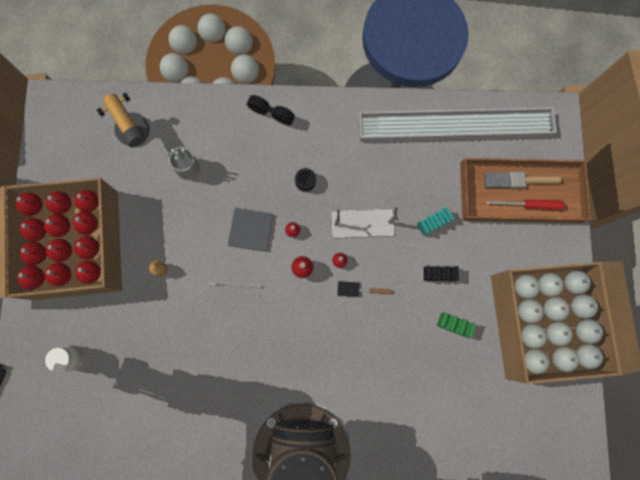

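The brass cone is near scene (497,210), the mould at (319,318), the slab at (390,260) and the rod rest at (245,265). There are three red balls outside the box: scene (324,210), larger and on a cork ring, plus smaller ones at (279,220) and (336,254). There are three ridged blocks: black (160,207), green (158,160) and turquoise (150,263), and the black one fits graphite. I'll confirm these in enlarged crops.

```bash
cat > h.py <<'E'
import numpy as np, cv2, pickle
from scipy.optimize import least_squares
def load(n): return pickle.load(open(n+".pkl","rb"))
def proj(d,X):
    X=np.atleast_2d(X); c=X@d["R"].T+d["t"]; p=c@d["K"].T; return p[:,:2]/p[:,2:]
def back(d,uv,z):
    uv=np.atleast_2d(uv).astype(float); ray=np.c_[uv,np.ones(len(uv))]@np.linalg.inv(d["K"]).T@d["R"]
    C=-d["R"].T@d["t"]; s=(z-C[2])/ray[:,2]; return C+ray*s[:,None]
def crop(d,x0,y0,w,h,k,fn):
    c=d["frame"][y0:y0+h,x0:x0+w]; cv2.imwrite(fn,cv2.resize(c,None,fx=k,fy=k,interpolation=cv2.INTER_CUBIC))
E
python3 - <<'E'
from h import *
s=load("scene0");t=load("top0")
crop(s,120,140,200,150,4,"pics/a1.png")
crop(s,260,180,200,150,4,"pics/a2.png")
crop(t,220,160,200,150,4,"pics/a3.png")
a=cv2.resize(s["frame"][190:230,470:530],None,fx=6,fy=6,interpolation=cv2.INTER_CUBIC)
b=cv2.resize(t["frame"][250:290,130:190],None,fx=6,fy=6,interpolation=cv2.INTER_CUBIC)
c=cv2.resize(t["frame"][250:290,410:470],None,fx=6,fy=6,interpolation=cv2.INTER_CUBIC)
e=cv2.resize(s["frame"][190:230,130:190],None,fx=6,fy=6,interpolation=cv2.INTER_CUBIC)
cv2.imwrite("pics/a4.png",np.vstack([np.hstack([a,b]),np.hstack([e,c])]))
E
```

```text
(no output)
```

View pics/a1.png

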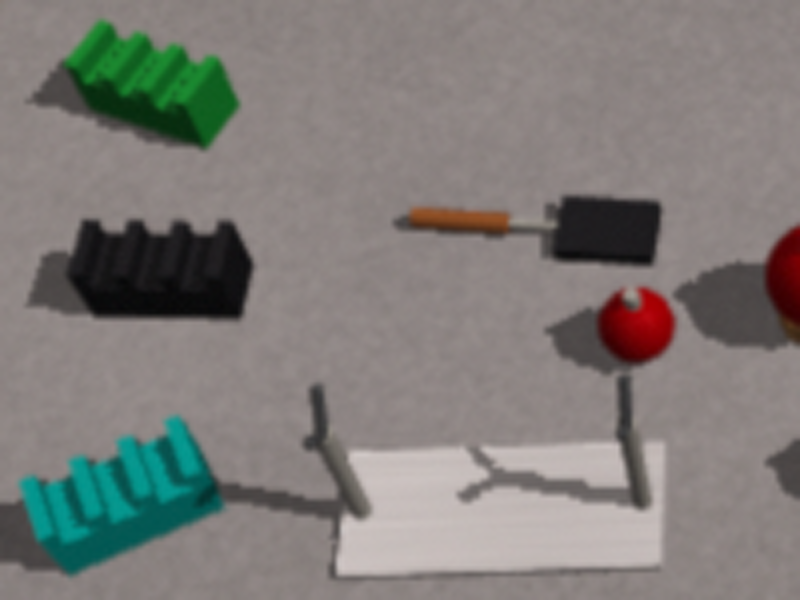

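View pics/a2.png

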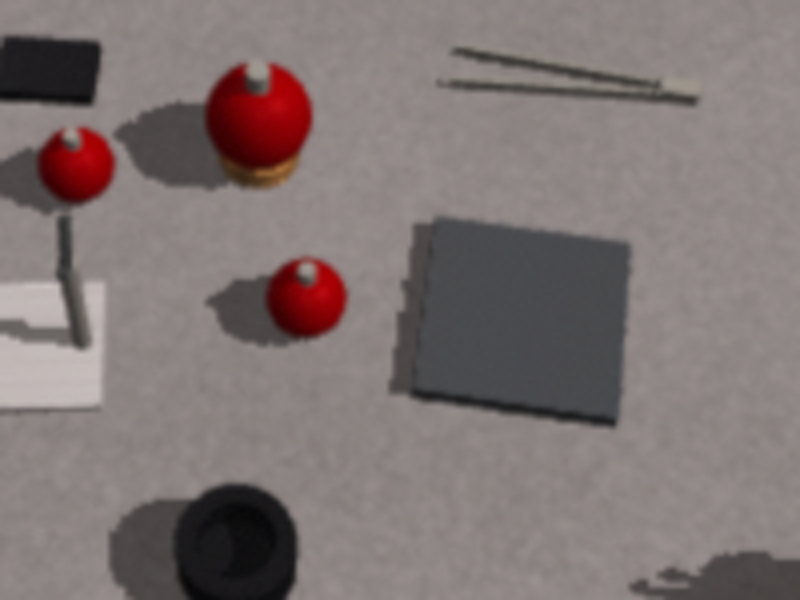

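View pics/a3.png

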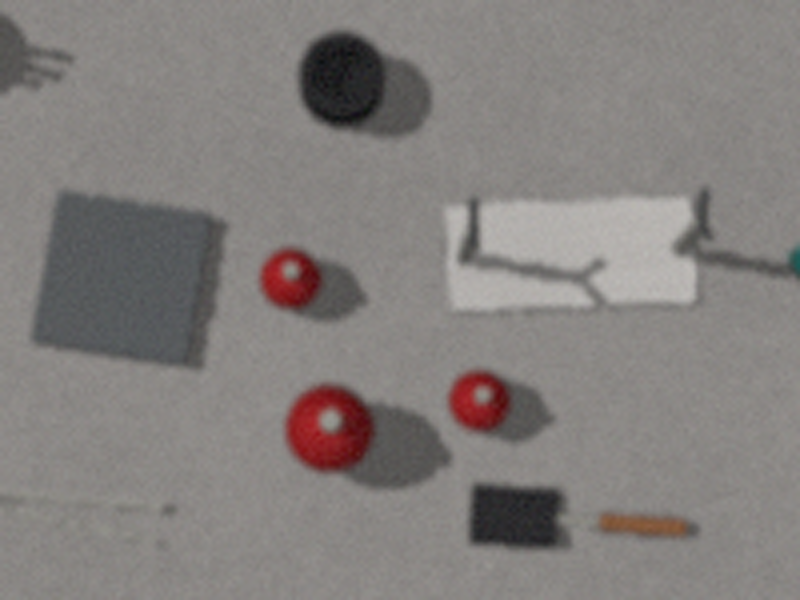

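View pics/a4.png

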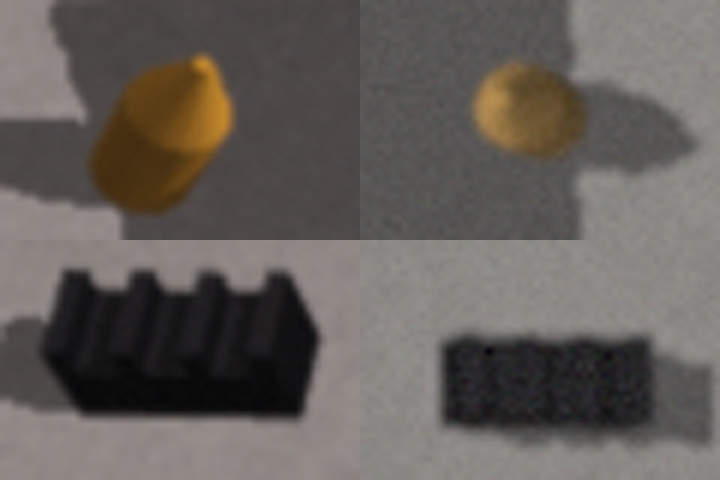

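The crops confirm it: the large bauble sits in the cork ring at scene (324,210), and the other two are smaller and lie on the bench. The black block at scene (160,207), ridges up, is the graphite one. Next I'll fit the poses.

```bash
cat >> h.py <<'E'
from scipy.optimize import minimize
def cyl(r,z0,z1,n=48):
    a=np.linspace(0,2*np.pi,n,endpoint=False); c=np.c_[r*np.cos(a),r*np.sin(a)]
    return np.vstack([np.c_[c,np.full(n,z)] for z in (z0,z1)])
def box(x,y,z0,z1): return np.array([[i*x/2,j*y/2,k] for i in(-1,1) for j in(-1,1) for k in(z0,z1)])
def sphere(r,zc):
    a,b=np.meshgrid(np.linspace(0,2*np.pi,36),np.linspace(-1.57,1.57,19)); a=a.ravel();b=b.ravel()
    return np.c_[r*np.cos(a)*np.cos(b),r*np.sin(a)*np.cos(b),zc+r*np.sin(b)]
M=dict(mould=cyl(.028,0,.036),cone=np.vstack([cyl(.018,0,.04),[[0,0,.066]]]),block=box(.036,.08,0,.04),slab=box(.1,.1,0,.012),ball=sphere(.028,0.037),plate=box(.07,.16,0,.006))
def place(P,p,z=0.):
    c,s=np.cos(p[2]),np.sin(p[2]); return P@np.array([[c,s,0],[-s,c,0],[0,0,1]])+[p[0],p[1],z]
K=4
def hullmask(d,P,roi):
    x,y,w,h=roi; q=((proj(d,P)-[x,y]+.5)*K-.5)
    m=np.zeros((h*K,w*K),np.uint8); cv2.fillPoly(m,[np.round(cv2.convexHull(q.astype(np.float32))*16).astype(np.int32)],1,shift=4); return m
def fit(obs,model,p0,yaw=True,z=0.):
    # obs: list of (d, mask full-image float 0/1, roi)
    T=[cv2.resize(m[r[1]:r[1]+r[3],r[0]:r[0]+r[2]].astype(np.float32),None,fx=K,fy=K,interpolation=cv2.INTER_LINEAR)>.5 for d,m,r in obs]
    def cost(p):
        pp=p if yaw else [p[0],p[1],0]; P=place(M[model] if isinstance(model,str) else model,pp,z); c=0
        for (d,m,r),t in zip(obs,T):
            h=hullmask(d,P,r)>0; c+=1-(h&t).sum()/max(1,(h|t).sum())
        return c/len(obs)
    best=None
    for _ in range(3):
        x0=np.array(p0 if best is None else best.x)[:3 if yaw else 2]
        sim=np.vstack([x0]+[x0+e for e in np.diag([.008,.008,.15])[:len(x0),:len(x0)]])
        b=minimize(cost,x0,method="Nelder-Mead",options=dict(initial_simplex=sim,xatol=1e-5,fatol=1e-5))
        if best is None or b.fun<best.fun: best=b
    return best.x,best.fun
def roi_of(d,P,m=12):
    q=proj(d,P); a=np.floor(q.min(0)-m).astype(int); b=np.ceil(q.max(0)+m).astype(int)
    a=np.maximum(a,0); b=np.minimum(b,[640,480]); return (a[0],a[1],b[0]-a[0],b[1]-a[1])
def comp(mask,uv):
    n,l=cv2.connectedComponents(mask.astype(np.uint8)); return l==l[int(uv[1]),int(uv[0])]
def hsv(d): return cv2.cvtColor(d["frame"],cv2.COLOR_BGR2HSV)
E
python3 - <<'E'
from h import *
s=load("scene0");t=load("top0")
for d,uvs in((s,[(319,305),(160,212),(390,260),(497,212),(324,205),(345,255+90),(300,330),(240,270)]),(t,[(305,180),(441,274),(250,230),(158,268),(302,267),(325,185),(360,215)])):
    H=hsv(d); print([tuple(int(i) for i in H[v,u]) for u,v in uvs])
print("guess", back(s,[(319,318),(160,212),(390,260),(495,215),(324,215),(245,267)],.02)[:,:2].round(3).tolist())
print("guess", back(t,[(305,180),(441,274),(250,230),(158,268),(302,267),(363,223)],.02)[:,:2].round(3).tolist())
E
```

```text
[(120, 26, 20), (150, 13, 20), (114, 16, 78), (17, 196, 103), (179, 255, 153), (6, 18, 144), (6, 17, 74), (5, 14, 196)]
[(128, 32, 32), (144, 33, 39), (81, 19, 94), (19, 141, 103), (8, 45, 131), (15, 18, 86), (20, 4, 177)]
guess [[0.678, 0.002], [0.451, -0.341], [0.555, 0.138], [0.445, 0.361], [0.452, 0.006], [0.577, -0.146]]
guess [[0.675, 0.001], [0.436, -0.345], [0.541, 0.139], [0.44, 0.364], [0.448, 0.006], [0.564, -0.149]]
```

```bash
cat > m1.py <<'E'
from h import *
def masks(d):
    H=hsv(d).astype(int); h,S,V=H[...,0],H[...,1],H[...,2]
    fr=d["frame"].astype(int)
    return dict(dark=V<56, brass=(h>8)&(h<28)&(S>90), red=((h<8)|(h>172))&(S>150)&(V>50), slab=(h>50)&(h<135)&(S>8)&(V>60)&(V<115), white=(V>165)&(S<40))
def fit_ob(s,t,name,model,key,g,yaw,z=0.,zr=.02):
    o=[];res=[]
    for d in (s,t):
        P=place(M[model],[*g,0]); mm=masks(d)[key]; 
        mm=cv2.morphologyEx(mm.astype(np.uint8),cv2.MORPH_CLOSE,np.ones((3,3)))>0
        r=roi_of(d,P+[0,0,z]); c=np.round(proj(d,[[*g,z+zr]])[0]).astype(int)
        m=comp(mm,c); o.append((d,m,r))
    for oo,l in ((o,"both"),(o[:1],"scene"),(o[1:],"top")):
        x,f=fit(oo,model,[*g,0.],yaw,z); print(name,l,np.round(x,4),round(f,3),int(oo[0][1].sum()))
E
python3 - <<'E'
from m1 import *
s=load("scene0");t=load("top0")
fit_ob(s,t,"mould","mould","dark",(.677,.001),False,zr=.03)
fit_ob(s,t,"block","block","dark",(.443,-.343),True)
fit_ob(s,t,"cone","cone","brass",(.443,.362),False)
fit_ob(s,t,"slab","slab","slab",(.548,.138),True,zr=.012)
fit_ob(s,t,"ball","ball","red",(.448,.006),False,zr=.037)
for d,n in((s,"s"),(t,"t")):
    for k,m in masks(d).items(): cv2.imwrite(f"pics/m_{n}_{k}.png",m*np.uint8(255))
E
```

```text
mould both [0.6764 0.0009] 0.145 848
mould scene [0.6775 0.0009] 0.082 848
mould top [ 0.6749 -0.0013] 0.203 357
block both [ 0.4386 -0.3444  0.028 ] 0.162 903
block scene [ 0.4399 -0.3438 -0.0229] 0.141 903
block top [ 0.4371 -0.3437  0.0788] 0.168 471
cone both [0.4393 0.364 ] 0.088 445
cone scene [0.4381 0.3647] 0.058 445
cone top [0.4393 0.364 ] 0.119 212
slab both [ 0.5445  0.1397 -0.1589] 0.098 2144
slab scene [ 0.5411  0.1416 -0.1353] 0.099 2144
slab top [ 0.547   0.1386 -0.1463] 0.083 1435
ball both [0.4473 0.0062] 0.544 498
ball scene [0.4473 0.0061] 0.146 498
ball top [0.4821 0.0402] 0.808 301097
```

```bash
python3 - <<'E'
from m1 import *
s=load("scene0");t=load("top0")
M["slabt"]=box(.1,.1,.012,.012); 
fit_ob(s,t,"slab","slabt","slab",(.545,.139),True,zr=.012)
H=hsv(t); print(H[268:275,436:446,2]); print(H[170:192:2,305,2], H[180,290:325:2,2], t["frame"][260:275,302].tolist())
def draw(d,objs,fn,x0,y0,w,h,k):
    im=cv2.resize(d["frame"][y0:y0+h,x0:x0+w],None,fx=k,fy=k,interpolation=cv2.INTER_CUBIC)
    for P in objs:
        q=(proj(d,P)-[x0,y0]+.5)*k-.5
        cv2.polylines(im,[np.int32(cv2.convexHull(q.astype(np.float32))*16)],True,(255,255,0),1,cv2.LINE_AA,4)
    cv2.imwrite(fn,im)
O=[place(M["mould"],[.6764,.0009,0]),place(M["mould"]*[1,1,1],[.6764,.0009,0])[48:],place(M["slabt"],[.544,.14,-.14]),place(M["ball"],[.4473,.0062,0]),place(M["plate"],[.571,-.147,0])]
draw(s,O,"pics/o1.png",190,180,240,160,3.3)
draw(t,O,"pics/o2.png",220,160,200,150,4)
E
```

```text
slab both [ 0.5465  0.1391 -0.1462] 0.058 2144
slab scene [ 0.5469  0.1393 -0.1286] 0.052 2144
slab top [ 0.5451  0.1388 -0.1327] 0.061 1435
[[35 44 44 32 32 35 29 41 43 31]
 [40 41 41 38 35 31 33 34 42 41]
 [35 39 43 37 38 28 39 44 39 29]
 [42 38 41 46 34 29 29 42 35 35]
 [39 43 42 44 40 28 36 34 31 35]
 [28 29 40 42 32 30 40 38 45 38]
 [43 37 45 39 38 39 40 36 39 36]]
[40 23 27 27 28 32 33 41 44 36 36] [138 138 109  47  28  31  38  30  37  48  42  40  43  77  84  88  88  86] [[33, 29, 129], [61, 63, 136], [97, 101, 143], [134, 140, 152], [144, 150, 152], [139, 146, 146], [135, 144, 144], [108, 114, 131], [65, 68, 128], [37, 37, 139], [40, 34, 143], [35, 30, 138], [31, 25, 129], [22, 26, 126], [33, 29, 121]]
```

View pics/o1.png

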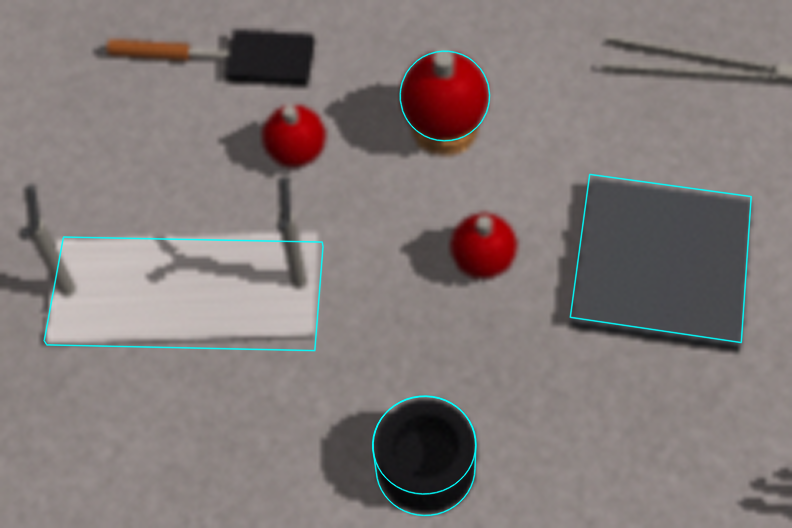

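View pics/o2.png

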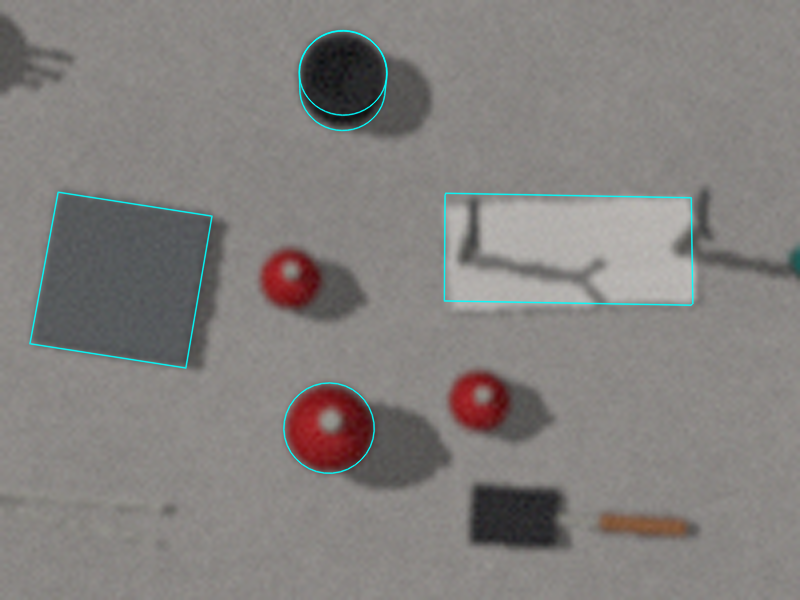

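```bash
python3 - <<'E'
from m1 import *
s=load("scene0");t=load("top0")
M["platet"]=box(.07,.16,.006,.006); M["slabt"]=box(.1,.1,.012,.012)
o=[]
for d,thr,uv in((s,172,(240,275)),(t,150,(360,215))):
    m=comp((hsv(d)[...,2]>thr)&(hsv(d)[...,1]<40),uv).astype(np.uint8); m=cv2.morphologyEx(m,cv2.MORPH_OPEN,np.ones((3,3)))
    c=max(cv2.findContours(m,0,1)[0],key=cv2.contourArea); hm=np.zeros((480,640),np.uint8); cv2.fillPoly(hm,[cv2.convexHull(c)],1)
    o.append((d,hm,roi_of(d,place(M["platet"],[.571,-.147,0])))); 
    rc=cv2.minAreaRect(c); print(rc)
for oo in(o,o[:1],o[1:]): print(fit(oo,"platet",[.571,-.147,.03]))
o=[]
for d,thr,uv in((s,110,(390,260)),(t,112,(250,230))):
    V=cv2.GaussianBlur(hsv(d)[...,2],(0,0),.7)
    H=hsv(d); m=(V<thr)&(V>58)&(cv2.GaussianBlur(d["frame"].astype(np.float32),(0,0),1)@np.float32([1,0,-1])>2)
    m=comp(m,uv); m=cv2.morphologyEx(m.astype(np.uint8),cv2.MORPH_OPEN,np.ones((3,3)))
    o.append((d,m,roi_of(d,place(M["slabt"],[.546,.139,-.13]))))
for oo in(o,o[:1],o[1:]): print("slab",fit(oo,"slabt",[.546,.139,-.13]))
o=[]
for d,uv in((s,(324,212)),(t,(302,274))):
    m=masks(d)["red"]; m=comp(m,uv).astype(np.uint8)
    c=max(cv2.findContours(m,0,1)[0],key=cv2.contourArea); hm=np.zeros((480,640),np.uint8); cv2.fillPoly(hm,[cv2.convexHull(c)],1)
    o.append((d,hm,roi_of(d,place(M["ball"],[.447,.006,0]))))
for oo in(o,o[:1],o[1:]): print("ball",fit(oo,"ball",[.447,.006,0],False))
for n,thr,g,uvs,y in(("mould",(58,65),[.677,0,0],((319,312),(305,180)),False),("block",(58,65),[.439,-.343,0.02],((160,212),(441,274)),True)):
    o=[]
    for d,th,uv in zip((s,t),thr,uvs):
        V=cv2.GaussianBlur(hsv(d)[...,2],(0,0),.7); m=comp(V<th,uv).astype(np.uint8)
        c=max(cv2.findContours(m,0,1)[0],key=cv2.contourArea); hm=np.zeros((480,640),np.uint8); cv2.fillPoly(hm,[cv2.convexHull(c)],1)
        o.append((d,hm,roi_of(d,place(M[n],g))))
    for oo in(o,o[:1],o[1:]): print(n,fit(oo,n,g,y))
E
```

```text
((244.50286865234375, 266.6694641113281), (30.097368240356445, 81.51370239257812), 89.02897644042969)
((366.5, 222.0), (26.0, 53.0), 90.0)
(array([ 0.56890864, -0.14878468,  0.04670595]), np.float64(0.16187936653728657))
(array([ 0.56768245, -0.14844527,  0.05408983]), np.float64(0.03423831442144387))
(array([ 0.57150416, -0.15114903, -0.00510797]), np.float64(0.270236518448439))
slab (array([ 0.5465172 ,  0.13984212, -0.12909822]), np.float64(0.09028895853251206))
slab (array([ 0.54690567,  0.14033904, -0.14217689]), np.float64(0.08874626535354657))
slab (array([ 0.54465421,  0.13815159, -0.1390132 ]), np.float64(0.08849048069410748))
ball (array([0.44729417, 0.00609495]), np.float64(0.130249629967292))
ball (array([0.447286  , 0.00560766]), np.float64(0.06440569166577514))
ball (array([0.44701648, 0.00605835]), np.float64(0.1976528721432983))
mould (array([6.76268764e-01, 1.34210736e-04]), np.float64(0.12349406139214769))
mould (array([6.76922181e-01, 4.87491563e-04]), np.float64(0.07921393841166935))
mould (array([6.7560371e-01, 6.6283226e-05]), np.float64(0.16292056400949317))
block (array([ 0.43703548, -0.34508773,  0.00286541]), np.float64(0.10663929593540517))
block (array([ 0.43933657, -0.34468138, -0.0048141 ]), np.float64(0.07680901542111507))
block (array([ 0.43538127, -0.34393053,  0.04143406]), np.float64(0.12014443593390967))
```

```bash
python3 - <<'E'
from m1 import *
s=load("scene0");t=load("top0")
def q(d,px,x0,y0,k): return (np.array(px,float)+.5)/k-.5+[x0,y0]
c=back(t,q(t,[(446,203),(692,197),(697,302),(452,311)],220,160,4),.006)[:,:2]; print(c.round(4).tolist(),c.mean(0),[np.arctan2(*(a-b)[::1]) for a,b in((c[0],c[1]),(c[3],c[2]))])
c=back(s,q(s,[(350,452),(665,442),(661,566),(335,577)],120,140,4),.006)[:,:2]; print(c.round(4).tolist(),c.mean(0),[np.arctan2(*(a-b)) for a,b in((c[0],c[1]),(c[3],c[2]))])
P=place(M["plate"],[.5685,-.149,.05]); 
im=[]
for d,x0,y0,w,h,k,n in((s,190,220,110,75,7,"o3"),(t,320,195,100,60,8,"o4")):
    i=cv2.resize(d["frame"][y0:y0+h,x0:x0+w],None,fx=k,fy=k,interpolation=cv2.INTER_CUBIC)
    for P in (place(box(.07,.16,.006,.006),[.5695,-.149,.05]),place(cyl(.005,.006,.08)+[0,.07,0],[.5695,-.149,.05]),place(cyl(.005,.006,.08)-[0,.07,0],[.5695,-.149,.05])):
        p=(proj(d,P)-[x0,y0]+.5)*k-.5; cv2.polylines(i,[np.int32(cv2.convexHull(p.astype(np.float32)))],True,(255,255,0),1)
    cv2.imwrite(f"pics/{n}.png",i)
E
```

```text
[[0.5992, -0.0676], [0.6062, -0.2278], [0.5367, -0.23], [0.528, -0.0719]] [ 0.56754369 -0.14932397] [np.float64(-0.04381852111599419), np.float64(-0.05458950316733935)]
[[0.539, -0.2298], [0.5297, -0.0701], [0.5989, -0.0671], [0.6084, -0.2257]] [ 0.56900546 -0.14816159] [np.float64(3.0834122589608213), np.float64(3.0813798101306116)]
```

View pics/o3.png

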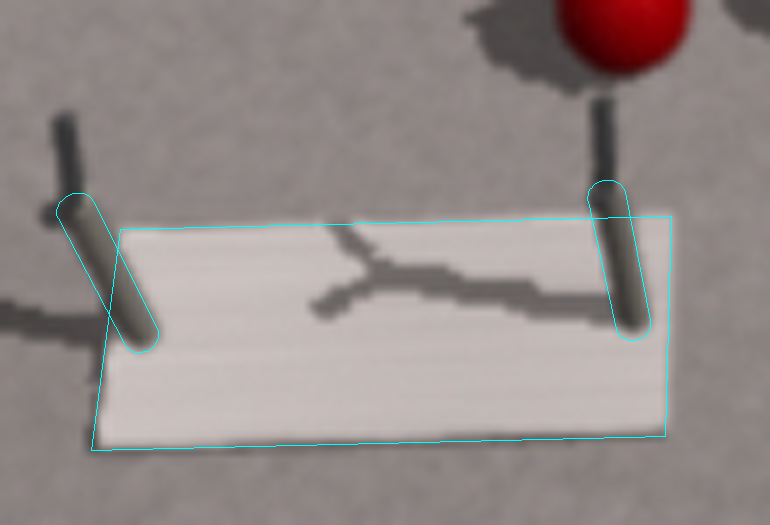

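View pics/o4.png

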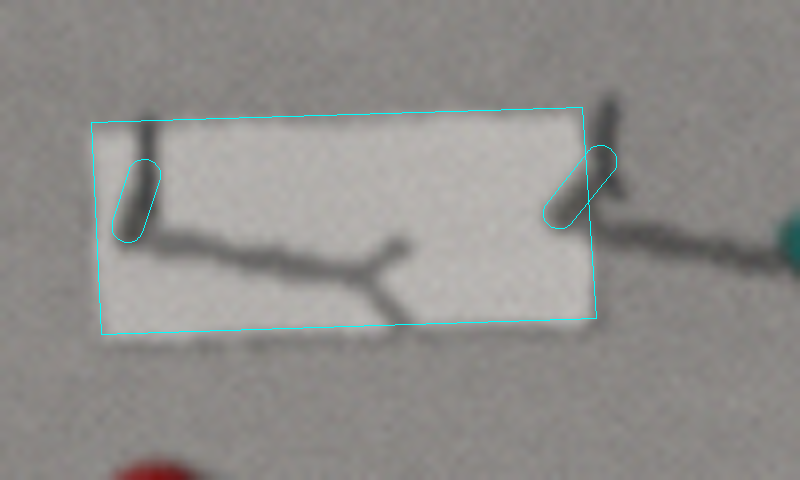

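```bash
python3 - <<'E'
from m1 import *
s=load("scene0");t=load("top0")
crop(s,0,80,200,150,4,"pics/b1.png"); crop(t,420,220,200,150,4,"pics/b2.png")
for n,d,uv,z in(("boxW bottom corner s",s,(104,211),0),("boxW top s",s,(122,120),.09),("boxW top s lo",s,(122,120),.06),("small1",s,(279,220),.019),("small2",s,(336,254),.019),("small1",t,(340,260),.019),("small2",t,(292,229),.019),("jar",s,(495,345),.02),("jar",t,(183,163),.07),("boxR s",s,(583,303),0),("boxR s",s,(538,190),.0),
 ("turq",s,(150,265),.02),("green",s,(158,160),.02),("tw",s,(373,195),0),("tw",s,(433,204),0)):
    print(n,back(d,uv,z)[0].round(3))
E
```

```text
boxW bottom corner s [ 0.438 -0.474  0.   ]
boxW top s [ 0.255 -0.447  0.09 ]
boxW top s lo [ 0.224 -0.467  0.06 ]
small1 [ 0.466 -0.088  0.019]
small2 [0.544 0.032 0.019]
small1 [ 0.468 -0.09   0.019]
small2 [0.545 0.033 0.019]
jar [0.72  0.313 0.02 ]
jar [0.697 0.305 0.07 ]
boxR s [0.628 0.5   0.   ]
boxR s [0.363 0.475 0.   ]
turq [ 0.577 -0.333  0.02 ]
green [ 0.309 -0.378  0.02 ]
tw [0.383 0.112 0.   ]
tw [0.405 0.241 0.   ]
```

View pics/b1.png

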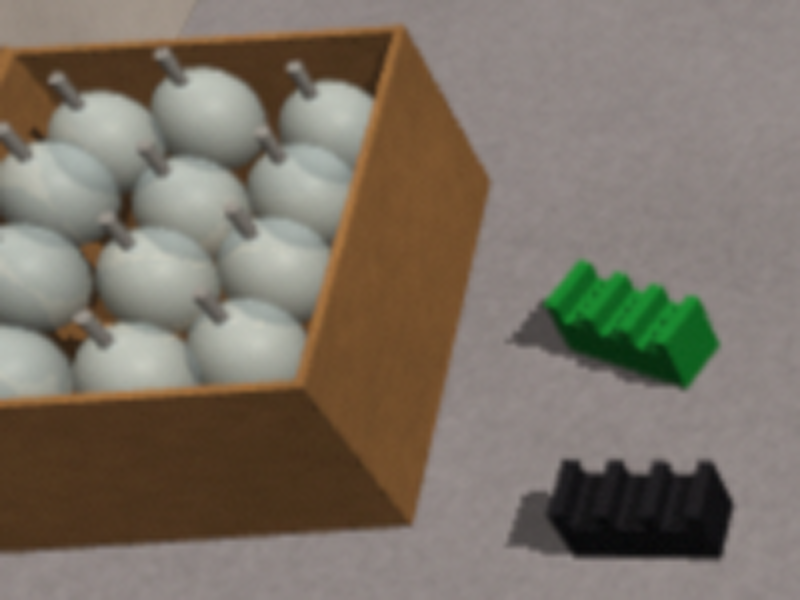

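View pics/b2.png

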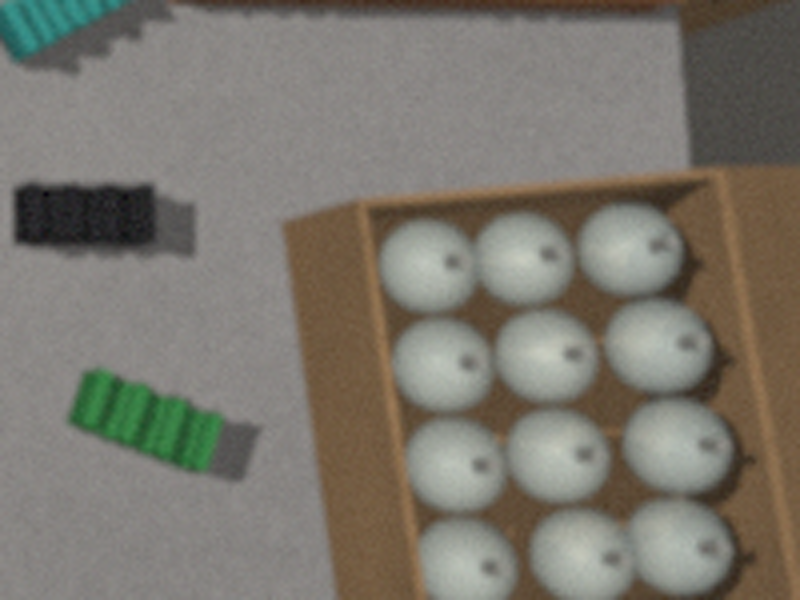

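Positions agree between the cameras to about 2 mm. The body is 193 mm long along the jaw axis, so I'll use these grasps:
- **Cone:** jaws along the rest's x, which keeps the body clear of the forks.
- **Block:** gripped by its ends, 80 mm apart, so the body does not hit the bauble at placing.

First the mould.

```bash
cat > pl.py <<'E'
# usage: pl.py x y z yaw [cx cy cz cyaw]  -> total shift in units of 50mm along tool axes, total turn in 6deg units (turn applied after shift, or keep yaw const)
import sys, numpy as np
from plant import get_state
a=list(map(float,sys.argv[1:])); st=get_state()
cur=a[4:8] if len(a)>4 else [*st["tcp_pos"],st["eef_rot"][2]]
print("t",round(st["time_s"],2),"meas",st["tcp_pos"].round(4),st["eef_rot"].round(2),"w",round(st["gripper_width"],4),"F",st["contact_force"].round(1),"j6",st["joints"][5].round(1))
d=np.array(a[:3])-cur[:3]; c,s=np.cos(np.radians(cur[3])),np.sin(np.radians(cur[3]))
u=np.array([d[0]*c+d[1]*s, d[0]*s-d[1]*c, -d[2]])/.05
dy=(a[3]-cur[3]+180)%360-180
print("units",u.round(3),"turn",round(-dy/6,3),"minrows",np.ceil(np.linalg.norm(u)*.05/.0625))
E
python3 pl.py .6763 .0003 .2 -107.8; python3 pl.py .6763 .0003 .2 -107.8 .206 .643 .227 -107.8
```

```text
t 0.1 meas [0.2063 0.6423 0.2257] [-1.7999e+02 -8.0000e-02 -1.0781e+02] w 0.0874 F [ 0.2  0.7 -0.3] j6 -16.5
units [  9.348 -12.877   0.514] turn -0.002 minrows 13.0
t 0.1 meas [0.2063 0.6423 0.2257] [-1.7999e+02 -8.0000e-02 -1.0781e+02] w 0.0874 F [ 0.2  0.7 -0.3] j6 -16.5
units [  9.363 -12.885   0.54 ] turn -0.0 minrows 13.0
```

Call:
apply_moves --plan '[[0, [0.3, -0.45, 0], 0], [0, [0.65, -0.9, 0.04], 0], [0, [0.65, -0.9, 0.05], 0], [0, [0.65, -0.9, 0.05], 0], [0, [0.65, -0.9, 0.05], 0], [0, [0.65, -0.9, 0.05], 0], [0, [0.65, -0.9, 0.05], 0], [0, [0.65, -0.9, 0.05], 0], [0, [0.65, -0.9, 0.05], 0], [0, [0.65, -0.9, 0.05], 0], [0, [0.65, -0.9, 0.05], 0], [0, [0.65, -0.9, 0.05], 0]]' --squeeze 20

```text
time_s: 1.6
tcp_pos: [0.5857, 0.1272, 0.1996]
eef_rot: [-180.0, 0.0, -107.8]
contact_force: [-0.1, 1.6, -0.2]
gripper_width: 0.0876
```

Call:
apply_moves --plan '[[0, [0.65, -0.9, 0.05], 0], [0, [0.65, -0.9, 0], 0], [0, [0.6, -0.8, 0], 0], [0, [0, 0, 0], 0], [0, [0, 0, 0], 0]]'

```text
time_s: 2.22
tcp_pos: [0.6792, -0.0014, 0.1966]
eef_rot: [179.9, -0.0, -107.9]
contact_force: [-0.4, 0.1, -0.5]
gripper_width: 0.0878
```

```bash
python3 pl.py .6763 .0003 .05 -107.8; python3 - <<'E'
from plant import viewer
from h import *
s=viewer.capture("scene");t=viewer.capture("top")
crop(s,220,220,200,150,4,"pics/c1.png");crop(t,220,90,200,150,4,"pics/c2.png")
E
```

```text
t 2.23 meas [ 0.6792 -0.0014  0.1966] [ 1.7994e+02 -2.0000e-02 -1.0788e+02] w 0.0878 F [-0.4  0.1 -0.5] j6 55.8
units [-0.014  0.066  2.932] turn -0.014 minrows 3.0
```

View pics/c1.png

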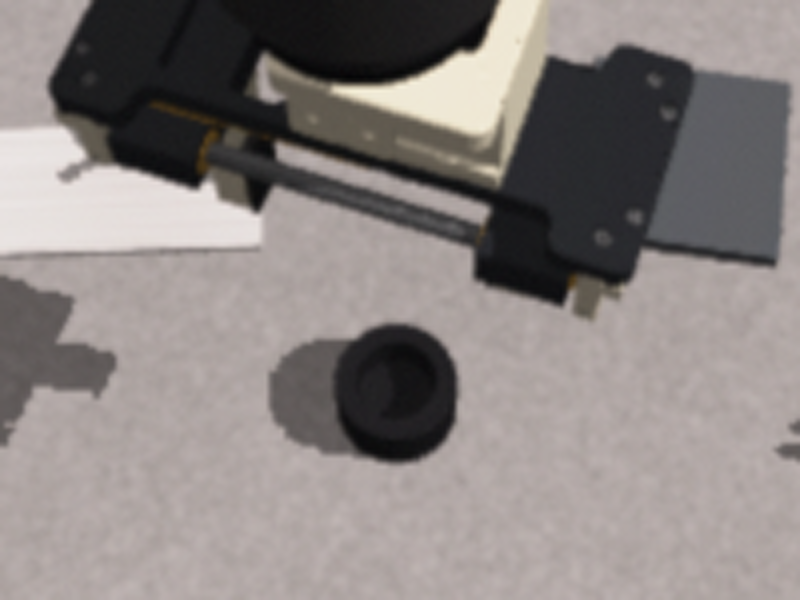

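View pics/c2.png

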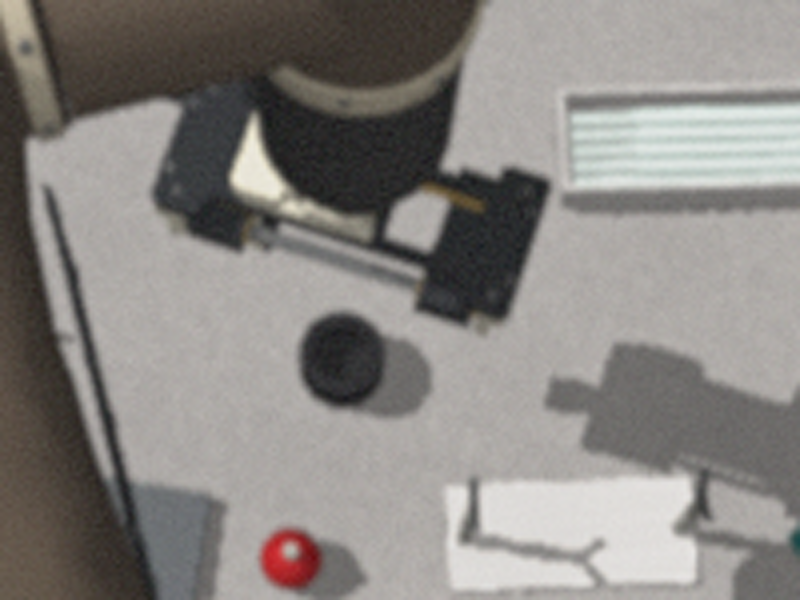

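Call:
apply_moves --plan '[[0, [-0.01, 0.06, 0.5], 0], [0, [0, 0, 0.9], 0], [0, [0, 0, 0.9], 0], [0, [0, 0, 0.7], 0], [0, [0, 0, 0.4], 0], [0, [0, 0, 0.25], 0], [0, [0, 0, 0.12], 0], [0, [0, 0, 0], 0]]'

```text
time_s: 3.32
tcp_pos: [0.6774, 0.0012, 0.009]
eef_rot: [-180.0, 0.0, -107.8]
contact_force: [0.3, 0.3, 0.3]
gripper_width: 0.0873
```

```bash
python3 pl.py .6763 .0003 .007 -107.8
```

```text
t 3.33 meas [0.6774 0.0012 0.009 ] [-1.7997e+02  1.0000e-02 -1.0778e+02] w 0.0873 F [0.3 0.3 0.3] j6 55.7
units [0.025 0.016 0.04 ] turn 0.004 minrows 1.0
```

Call:
apply_moves --plan '[[60, [0, 0, 0.03], 0], [120, [0, 0, 0], 0], [160, [0, 0, 0], 0], [255, [0, 0, 0], 0], [255, [0, 0, 0], 0], [255, [0, 0, 0], 0], [255, [0, 0, 0], 0]]' --squeeze 15

```text
time_s: 4.2
tcp_pos: [0.6774, 0.0009, 0.0073]
eef_rot: [-180.0, 0.0, -107.8]
contact_force: [-0.4, 0.6, 2.8]
gripper_width: 0.0556
```

Call:
apply_moves --plan '[[255, [0, 0, -0.2], 0], [255, [0, 0, -0.5], 0], [255, [0, 0, -0.8], 0], [255, [0, 0, -0.5], 0], [255, [0, 0, 0], 0]]'

```text
time_s: 4.82
tcp_pos: [0.6786, 0.0012, 0.1099]
eef_rot: [-179.8, 0.1, -107.8]
contact_force: [-0.5, -0.2, -2.2]
gripper_width: 0.0558
```

```bash
python3 pl.py .546 .139 .1 -107.8;  python3 - <<'E'
from plant import viewer
from h import *
s=viewer.capture("scene");t=viewer.capture("top")
crop(s,220,220,200,150,4,"pics/d1.png")
E
```

```text
t 4.83 meas [0.6786 0.0012 0.1099] [-1.7977e+02  1.3000e-01 -1.0779e+02] w 0.0558 F [-0.5 -0.2 -2.2] j6 55.7
units [-1.813  3.368  0.198] turn 0.002 minrows 4.0
```

View pics/d1.png

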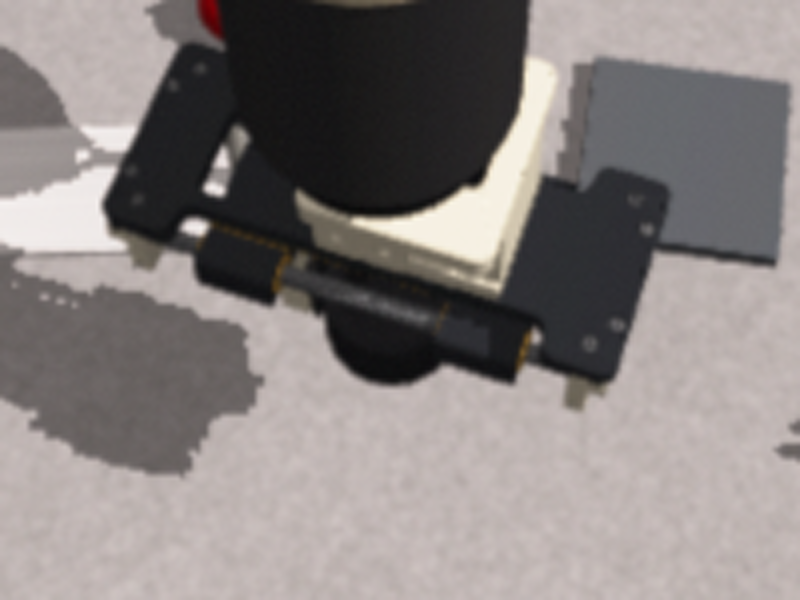

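Call:
apply_moves --plan '[[255, [-0.2, 0.36, 0], 0], [255, [-0.4, 0.75, 0], 0], [255, [-0.4, 0.75, 0], 0], [255, [-0.4, 0.75, 0], 0], [255, [-0.3, 0.5, 0], 0], [255, [-0.12, 0.25, 0], 0], [255, [0, 0, 0], 0], [255, [0, 0, 0], 0]]'

```text
time_s: 5.92
tcp_pos: [0.5453, 0.1386, 0.1068]
eef_rot: [180.0, -0.0, -107.8]
contact_force: [0.5, 0.9, -0.9]
gripper_width: 0.0556
```

```bash
python3 pl.py .5465 .1393 .023 -107.8
```

```text
t 5.92 meas [0.5453 0.1386 0.1068] [ 1.7999e+02 -2.0000e-02 -1.0782e+02] w 0.0556 F [ 0.5  0.9 -0.9] j6 38.0
units [-0.021 -0.019  1.675] turn -0.003 minrows 2.0
```

Call:
apply_moves --plan '[[255, [-0.02, -0.02, 0.4], 0], [255, [0, 0, 0.6], 0], [255, [0, 0, 0.4], 0], [255, [0, 0, 0.2], 0], [255, [0, 0, 0.08], 0], [255, [0, 0, 0], 0], [255, [0, 0, 0], 0]]'

```text
time_s: 6.8
tcp_pos: [0.5469, 0.1398, 0.0238]
eef_rot: [-179.9, 0.1, -107.8]
contact_force: [-0.3, 0.5, -1.4]
gripper_width: 0.0558
```

```bash
python3 pl.py .5465 .1393 .0193 -107.8
```

```text
t 6.8 meas [0.5469 0.1398 0.0238] [-1.7995e+02  5.0000e-02 -1.0781e+02] w 0.0558 F [-0.3  0.5 -1.4] j6 38.0
units [0.012 0.004 0.09 ] turn -0.001 minrows 1.0
```

Creep down to contact, then open.

Call:
apply_moves --plan '[[255, [0, 0, 0.03], 0], [255, [0, 0, 0.03], 0], [255, [0, 0, 0.02], 0], [255, [0, 0, 0.01], 0], [255, [0, 0, 0], 0]]'

```text
time_s: 7.42
tcp_pos: [0.5464, 0.1396, 0.0192]
eef_rot: [-180.0, 0.0, -107.8]
contact_force: [-2.9, 0.0, 6.8]
gripper_width: 0.0555
```

```bash
python3 pl.py .5465 .1393 .0193 -107.8
```

```text
t 7.42 meas [0.5464 0.1396 0.0192] [-179.99    0.   -107.79] w 0.0555 F [-2.9  0.   6.8] j6 38.0
units [ 0.005 -0.004 -0.002] turn 0.001 minrows 1.0
```

Call:
apply_moves --plan '[[80, [0, 0, -0.01], 0], [60, [0, 0, 0], 0], [20, [0, 0, 0], 0], [20, [0, 0, 0], 0], [20, [0, 0, -0.2], 0], [20, [0, 0, -0.6], 0], [20, [0, 0, -1], 0], [20, [0, 0, -1], 0], [20, [0, 0, -0.4], 0]]'

```text
time_s: 8.55
tcp_pos: [0.5477, 0.1402, 0.1834]
eef_rot: [-179.8, 0.2, -107.8]
contact_force: [-0.4, 0.7, -1.0]
gripper_width: 0.0804
```

```bash
python3 pl.py .4473 .006 .17 -107.8
```

```text
t 8.55 meas [0.5477 0.1402 0.1834] [-179.77    0.23 -107.78] w 0.0804 F [-0.4  0.7 -1. ] j6 38.0
units [3.168 1.093 0.269] turn 0.003 minrows 3.0
```

Call:
apply_moves --plan '[[40, [0.4, 0.13, 0], 0], [40, [0.7, 0.25, 0], 0], [40, [0.8, 0.27, 0], 0], [40, [0.7, 0.25, 0.2], 0], [40, [0.4, 0.13, 0.1], 0], [40, [0.17, 0.06, 0], 0], [40, [0, 0, 0], 0], [40, [0, 0, 0], 0]]'

```text
time_s: 9.55
tcp_pos: [0.4468, 0.0059, 0.1643]
eef_rot: [-180.0, 0.0, -107.8]
contact_force: [0.6, 0.1, -0.1]
gripper_width: 0.074
```

```bash
python3 pl.py .4473 .006 .018 -107.8;  python3 - <<'E'
from plant import viewer
from h import *
s=viewer.capture("scene");t=viewer.capture("top")
pickle.dump(t,open("top1.pkl","wb"));pickle.dump(s,open("scene1.pkl","wb"))
crop(s,220,120,200,150,4,"pics/e1.png");crop(t,200,150,200,150,4,"pics/e2.png")
E
```

```text
t 9.55 meas [0.4468 0.0059 0.1643] [-1.7997e+02  1.0000e-02 -1.0778e+02] w 0.074 F [ 0.6  0.1 -0.1] j6 46.0
units [-0.005 -0.008  2.925] turn 0.003 minrows 3.0
```

View pics/e1.png

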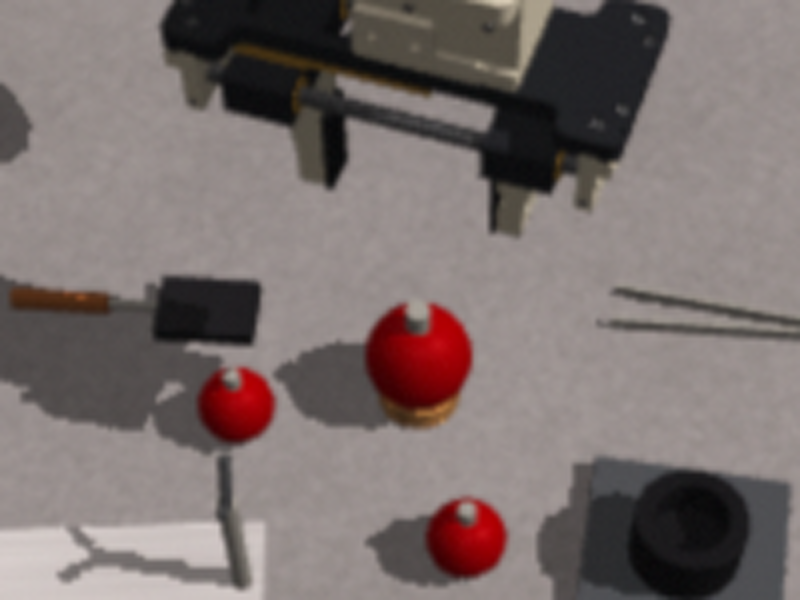

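View pics/e2.png

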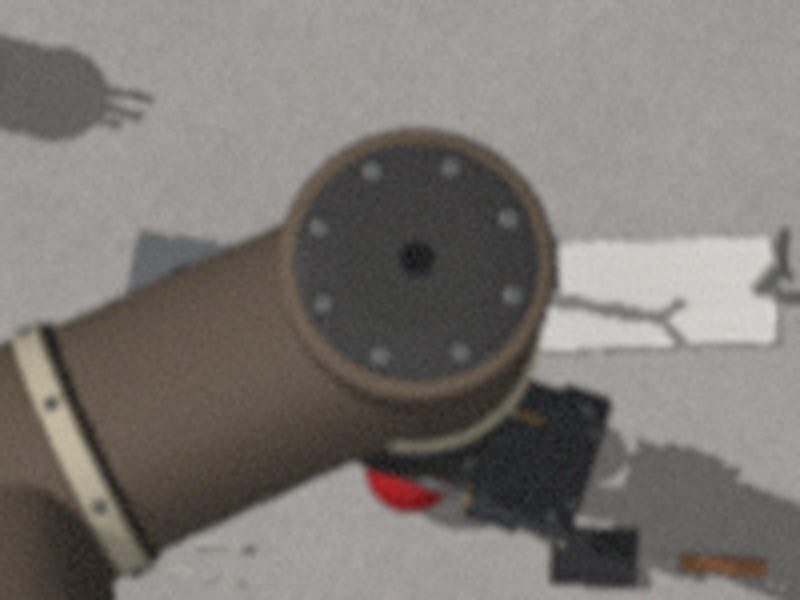

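The mould stands on the slab, crop e1 (690,530), and the gripper is above and behind the bauble. I'll descend with the opening at 74 mm.

```bash
python3 - <<'E'
from m1 import *
s=load("scene1"); s0=load("scene0")
V=cv2.GaussianBlur(hsv(s)[...,2],(0,0),.7)
m=comp(V<50,(392,243)); P=place(M["mould"],[.5465,.1393,0],.012)
print(m.sum(),fit([(s,m,roi_of(s,P))],"mould",[.5465,.1393,0],False,.012))
E
```

```text
1003 (array([0.54714612, 0.13772603]), np.float64(0.2356061509119084))
```

Call:
apply_moves --plan '[[40, [0, -0.01, 0.4], 0], [40, [0, 0, 0.7], 0], [40, [0, 0, 0.7], 0], [40, [0, 0, 0.5], 0], [40, [0, 0, 0.35], 0], [40, [0, 0, 0.2], 0], [40, [0, 0, 0.06], 0], [40, [0, 0, 0], 0], [40, [0, 0, 0], 0]]'

```text
time_s: 10.78
tcp_pos: [0.447, 0.0054, 0.0192]
eef_rot: [-179.9, 0.0, -107.8]
contact_force: [-0.2, 0.7, -0.2]
gripper_width: 0.0737
```

```bash
python3 pl.py .4473 .006 .018 -107.8
```

```text
t 10.78 meas [0.447  0.0054 0.0192] [-1.7995e+02  5.0000e-02 -1.0780e+02] w 0.0737 F [-0.2  0.7 -0.2] j6 46.1
units [-0.013 -0.003  0.023] turn -0.001 minrows 1.0
```

Call:
apply_moves --plan '[[80, [0, 0, 0.02], 0], [100, [0, 0, 0], 0], [255, [0, 0, 0], 0], [255, [0, 0, 0], 0], [255, [0, 0, 0], 0], [255, [0, 0, 0], 0]]' --squeeze 7

```text
time_s: 11.52
tcp_pos: [0.4467, 0.0053, 0.0177]
eef_rot: [-180.0, 0.0, -107.8]
contact_force: [-0.6, 0.1, 3.6]
gripper_width: 0.0559
```

Call:
apply_moves --plan '[[255, [0, 0, -0.1], 0], [255, [0, 0, -0.3], 0], [255, [0, 0, -0.5], 0], [255, [0, 0, -0.6], 0], [255, [0, 0, -0.6], 0], [255, [0, 0, -0.4], 0], [255, [0, 0, -0.2], 0], [255, [0, 0, 0], 0]]'

```text
time_s: 12.52
tcp_pos: [0.4465, 0.0052, 0.1528]
eef_rot: [-180.0, 0.0, -107.8]
contact_force: [-0.2, -0.6, -0.7]
gripper_width: 0.0555
```

```bash
python3 pl.py .5465 .1393 .16 -107.8;  python3 - <<'E'
from plant import viewer
from h import *
s=viewer.capture("scene")
pickle.dump(s,open("scene2.pkl","wb"))
crop(s,240,120,200,150,4,"pics/f1.png")
E
```

```text
t 12.53 meas [0.4465 0.0052 0.1528] [-1.7998e+02  4.0000e-02 -1.0781e+02] w 0.0555 F [-0.2 -0.6 -0.7] j6 46.1
units [-3.165 -1.084 -0.145] turn -0.002 minrows 3.0
```

View pics/f1.png

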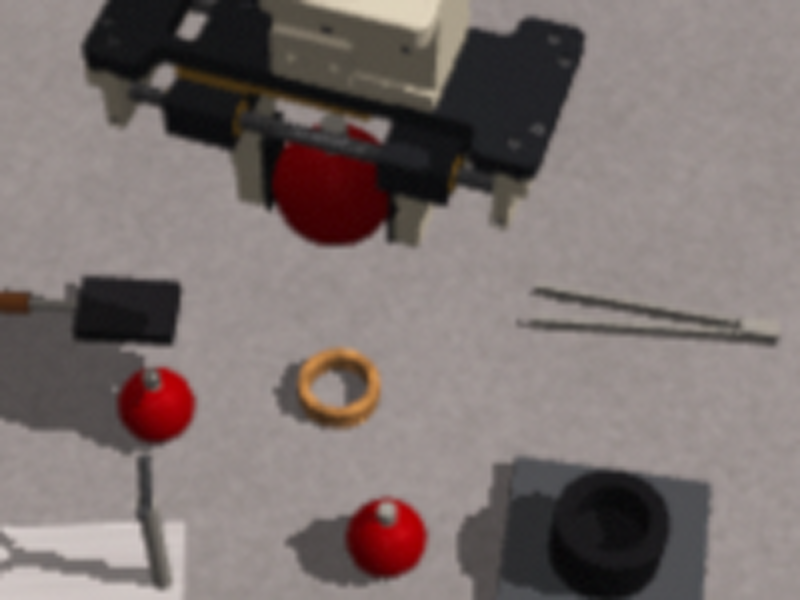

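```bash
python3 - <<'E'
from h import *
s=load("scene2")
x0,y0,w,h,k=350,220,90,70,8
i=cv2.resize(s["frame"][y0:y0+h,x0:x0+w],None,fx=k,fy=k,interpolation=cv2.INTER_CUBIC)
i=np.clip(i.astype(float)*1.8,0,255).astype(np.uint8)
for P,c in ((place(cyl(.028,.036,.036),[.5465,.1394,0],.012),(255,255,0)),(place(cyl(.018,.036,.036),[.5465,.1394,0],.012),(255,255,0)),(place(cyl(.028,0,0),[.5465,.1394,0],.012),(0,255,0)),(place(box(.1,.1,.012,.012),[.5465,.1394,-.137]),(0,0,255))):
    p=(proj(s,P)-[x0,y0]+.5)*k-.5; cv2.polylines(i,[np.int32(cv2.convexHull(p.astype(np.float32)))],True,c,1)
cv2.imwrite("pics/f2.png",i)
E
```

```text
(no output)
```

View pics/f2.png

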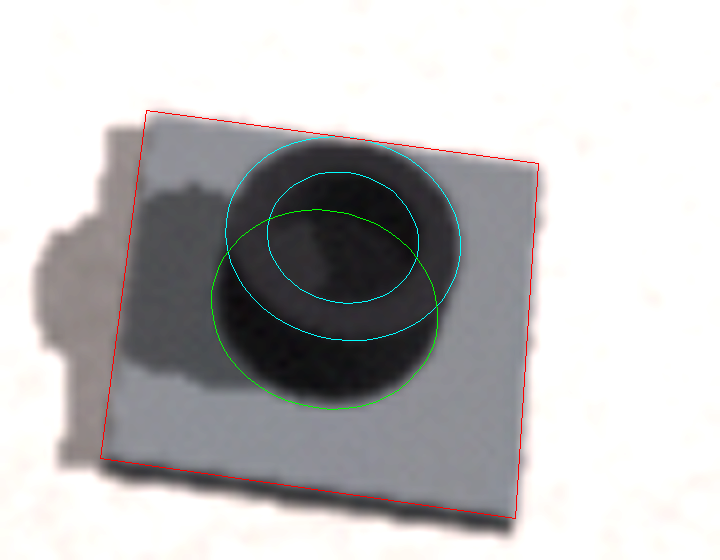

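The overlay shows the mould centred on the slab to within about 1 mm. Moving the bauble over it.

Call:
apply_moves --plan '[[255, [-0.15, -0.05, 0], 0], [255, [-0.35, -0.12, 0], 0], [255, [-0.5, -0.17, 0], 0], [255, [-0.6, -0.2, 0], 0], [255, [-0.6, -0.2, 0], 0], [255, [-0.45, -0.16, 0], 0], [255, [-0.3, -0.1, 0], 0], [255, [-0.15, -0.05, 0], 0], [255, [-0.06, -0.03, 0], 0], [255, [0, 0, 0], 0], [255, [0, 0, 0], 0]]'

```text
time_s: 13.95
tcp_pos: [0.546, 0.1386, 0.1528]
eef_rot: [-180.0, 0.0, -107.8]
contact_force: [-0.6, -0.6, -0.6]
gripper_width: 0.0554
```

```bash
python3 pl.py .5464 .1394 .053 -107.8
```

```text
t 13.95 meas [0.546  0.1386 0.1528] [-1.8000e+02  1.0000e-02 -1.0784e+02] w 0.0554 F [-0.6 -0.6 -0.6] j6 38.0
units [-0.017 -0.004  1.996] turn -0.006 minrows 2.0
```

Call:
apply_moves --plan '[[255, [-0.02, 0, 0.3], 0], [255, [0, 0, 0.5], 0], [255, [0, 0, 0.5], 0], [255, [0, 0, 0.3], 0], [255, [0, 0, 0.2], 0], [255, [0, 0, 0.1], 0], [255, [0, 0, 0.06], 0], [255, [0, 0, 0], 0], [255, [0, 0, 0], 0]]'

```text
time_s: 15.08
tcp_pos: [0.5468, 0.1402, 0.055]
eef_rot: [-180.0, 0.0, -107.8]
contact_force: [0.4, 0.3, -0.7]
gripper_width: 0.0555
```

```bash
python3 pl.py .5464 .1394 .05 -107.8
```

```text
t 15.07 meas [0.5468 0.1402 0.055 ] [-1.7997e+02  4.0000e-02 -1.0780e+02] w 0.0555 F [ 0.4  0.3 -0.7] j6 37.9
units [0.018 0.003 0.101] turn -0.001 minrows 1.0
```

Call:
apply_moves --plan '[[255, [0.01, 0, 0.03], 0], [255, [0, 0, 0.02], 0], [255, [0, 0, 0.02], 0], [255, [0, 0, 0.01], 0], [255, [0, 0, 0], 0]]'

```text
time_s: 15.7
tcp_pos: [0.5464, 0.1396, 0.0508]
eef_rot: [-180.0, 0.0, -107.8]
contact_force: [-2.7, 0.8, 4.9]
gripper_width: 0.0557
```

Call:
apply_moves --plan '[[85, [0, 0, 0], 0], [80, [0, 0, 0], 0], [70, [0, 0, 0], 0], [50, [0, 0, 0], 0], [40, [0, 0, 0], 0], [40, [0, 0, -0.1], 0], [40, [0, 0, -0.3], 0], [40, [0, 0, -0.6], 0], [40, [0, 0, -1], 0], [40, [0, 0, -1], 0], [20, [0, 0, -0.3], 0]]'

```text
time_s: 17.08
tcp_pos: [0.5479, 0.1402, 0.2207]
eef_rot: [-179.7, 0.3, -107.8]
contact_force: [0.1, 0.9, 0.2]
gripper_width: 0.0781
```

```bash
python3 pl.py .4393 .364 .2 -177; python3 - <<'E'
from plant import viewer
from h import *
s=viewer.capture("scene")
pickle.dump(s,open("scene3.pkl","wb"))
crop(s,300,130,200,150,4,"pics/g1.png")
E
```

```text
t 17.07 meas [0.5479 0.1402 0.2207] [-179.71    0.28 -107.78] w 0.0781 F [0.1 0.9 0.2] j6 38.0
units [-3.599  3.436  0.413] turn 11.537 minrows 4.0
```

View pics/g1.png

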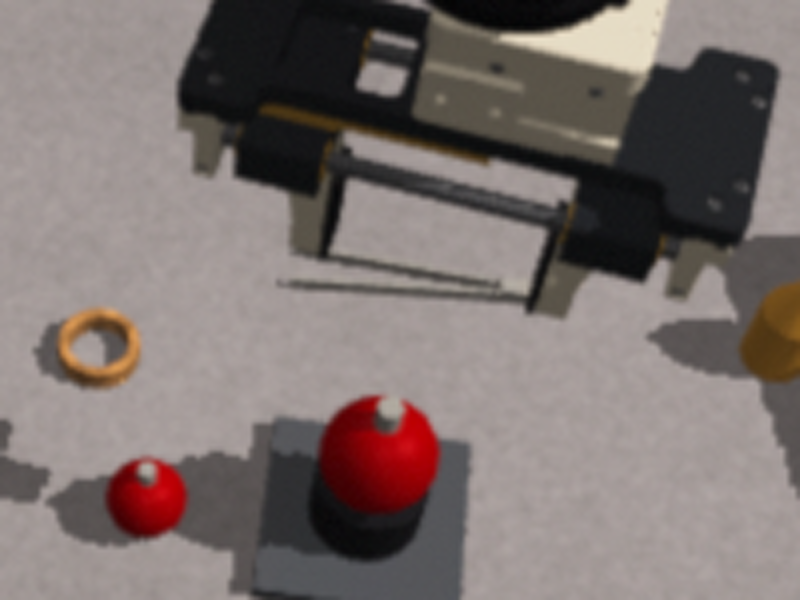

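The bauble sits on the mould, neck up, crop g1 (380,455). Now the cone.

Call:
apply_moves --plan '[[20, [-0.3, 0.29, 0], 0], [20, [-0.6, 0.57, 0.1], 0], [20, [-0.7, 0.67, 0.1], 0], [20, [-0.7, 0.67, 0.1], 0], [20, [-0.7, 0.67, 0.1], 0], [20, [-0.4, 0.38, 0], 0], [20, [-0.2, 0.19, 0], 0]]'

```text
time_s: 18.0
tcp_pos: [0.4366, 0.3644, 0.1947]
eef_rot: [180.0, -0.1, -107.7]
contact_force: [0.1, -0.6, 0.5]
gripper_width: 0.0808
```

Call:
apply_moves --plan '[[20, [0, 0, 0], 0.5], [20, [0, 0, 0], 1], [20, [0, 0, 0], 1], [20, [0, 0, 0], 1], [20, [0, 0, 0], 1], [20, [0, 0, 0], 1], [20, [0, 0, 0], 1], [20, [0, 0, 0], 1], [20, [0, 0, 0], 1], [20, [0, 0, 0], 1], [20, [0, 0, 0], 1], [20, [0, 0, 0], 1]]'

```text
time_s: 19.5
tcp_pos: [0.4377, 0.3627, 0.1952]
eef_rot: [-180.0, -0.0, -177.1]
contact_force: [-0.4, -0.3, -0.2]
gripper_width: 0.0811
```

Call:
apply_moves --plan '[[60, [0, 0, 0], 0.04], [60, [0, 0, 0], 0]]'

```text
time_s: 19.75
tcp_pos: [0.4377, 0.3631, 0.1954]
eef_rot: [-180.0, -0.0, -176.9]
contact_force: [0.5, 0.2, -0.1]
gripper_width: 0.0687
```

```bash
python3 pl.py .4393 .364 .008 -177; python3 - <<'E'
from plant import viewer
from h import *
s=viewer.capture("scene")
crop(s,400,80,200,150,4,"pics/h1.png")
E
```

```text
t 19.75 meas [0.4377 0.3631 0.1954] [-1.7998e+02 -1.0000e-02 -1.7695e+02] w 0.0687 F [ 0.5  0.2 -0.1] j6 -56.3
units [-0.032  0.015  3.747] turn 0.009 minrows 3.0
```

View pics/h1.png

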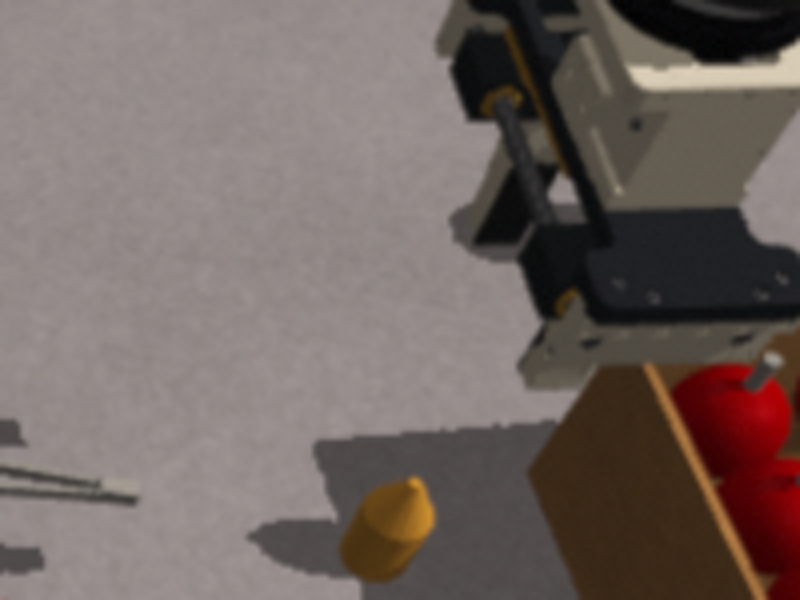

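Call:
apply_moves --plan '[[50, [-0.03, 0.015, 0.5], 0], [50, [0, 0, 0.8], 0], [50, [0, 0, 0.8], 0], [50, [0, 0, 0.7], 0], [50, [0, 0, 0.5], 0], [50, [0, 0, 0.3], 0], [50, [0, 0, 0.15], 0], [50, [0, 0, 0.02], 0], [50, [0, 0, 0], 0]]'

```text
time_s: 20.92
tcp_pos: [0.4395, 0.3649, 0.0079]
eef_rot: [179.9, 0.1, -177.0]
contact_force: [0.4, -0.0, 0.6]
gripper_width: 0.0703
```

```bash
python3 pl.py .4393 .364 .007 -177; python3 - <<'E'
from plant import viewer
from h import *
s=viewer.capture("scene")
crop(s,420,120,200,150,4,"pics/h2.png")
E
```

```text
t 20.93 meas [0.4395 0.3649 0.0079] [ 1.7994e+02  5.0000e-02 -1.7703e+02] w 0.0703 F [ 0.4 -0.   0.6] j6 -56.4
units [ 0.005 -0.018  0.017] turn -0.004 minrows 1.0
```

View pics/h2.png

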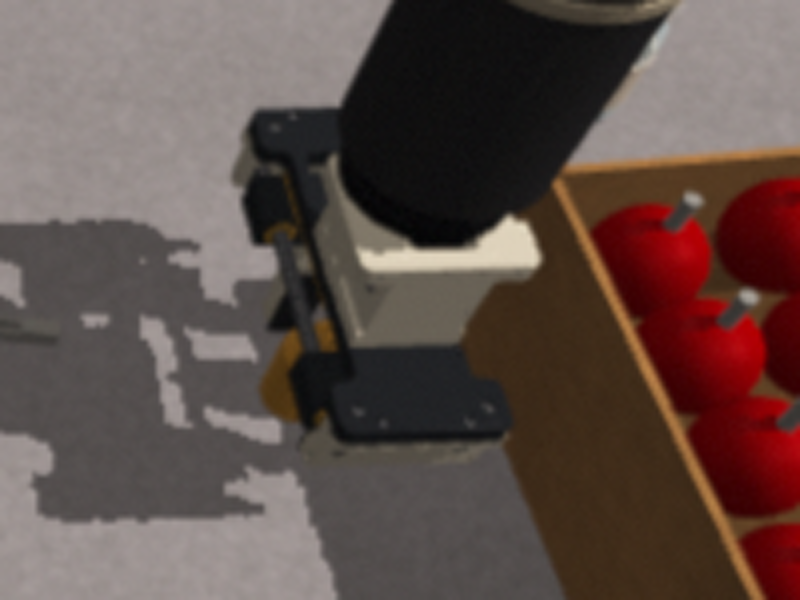

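Call:
apply_moves --plan '[[90, [0, -0.01, 0.02], 0], [120, [0, 0, 0], 0], [140, [0, 0, 0], 0], [255, [0, 0, 0], 0], [255, [0, 0, 0], 0], [255, [0, 0, 0], 0], [255, [0, 0, 0], 0]]' --squeeze 30

```text
time_s: 21.85
tcp_pos: [0.4392, 0.3639, 0.0061]
eef_rot: [180.0, 0.0, -177.0]
contact_force: [1.2, -0.5, 0.8]
gripper_width: 0.0351
```

Call:
apply_moves --plan '[[255, [0, 0, -0.1], 0], [255, [0, 0, -0.4], 0], [255, [0, 0, -0.7], 0], [255, [0, 0, -0.8], 0], [255, [0, 0, -0.8], 0], [255, [0, 0, -0.7], 0], [255, [0, 0, -0.3], 0], [255, [0, 0, 0], 0]]'

```text
time_s: 22.85
tcp_pos: [0.439, 0.364, 0.1962]
eef_rot: [179.9, 0.0, -177.1]
contact_force: [0.7, -0.8, -4.4]
gripper_width: 0.0352
```

```bash
python3 pl.py .568 -.149 .2 -177
```

```text
t 22.85 meas [0.439  0.364  0.1962] [ 1.7994e+02  1.0000e-02 -1.7706e+02] w 0.0352 F [ 0.7 -0.8 -4.4] j6 -56.3
units [ -2.05  -10.378  -0.076] turn -0.01 minrows 9.0
```

Call:
apply_moves --plan '[[255, [-0.06, -0.3, 0], 0], [255, [-0.12, -0.6, 0], 0], [255, [-0.17, -0.9, 0], 0], [255, [-0.2, -0.95, 0], 0], [255, [-0.2, -0.95, 0], 0], [255, [-0.2, -0.95, 0], 0], [255, [-0.2, -0.95, 0], 0], [255, [-0.2, -0.95, 0], 0], [255, [-0.2, -0.95, 0], 0], [255, [-0.2, -0.95, 0], 0], [255, [-0.15, -0.9, 0], 0], [255, [-0.1, -0.6, 0], 0]]'

```text
time_s: 24.35
tcp_pos: [0.5634, -0.1303, 0.1939]
eef_rot: [180.0, -0.2, -177.1]
contact_force: [0.7, 0.3, -2.3]
gripper_width: 0.035
```

Call:
apply_moves --plan '[[255, [-0.05, -0.3, 0], 0], [255, [0, -0.12, 0], 0], [255, [0, 0, 0], 0], [255, [0, 0, 0], 0]]'

```text
time_s: 24.85
tcp_pos: [0.5681, -0.1478, 0.1961]
eef_rot: [180.0, 0.0, -177.0]
contact_force: [-0.0, -0.0, -2.4]
gripper_width: 0.0353
```

```bash
python3 pl.py .568 -.149 .02 -177; python3 - <<'E'
from plant import viewer
from h import *
s=viewer.capture("scene");t=viewer.capture("top")
crop(s,160,150,200,150,4,"pics/i1.png");crop(t,280,130,200,150,4,"pics/i2.png")
E
```

```text
t 24.85 meas [ 0.5681 -0.1478  0.1961] [ 179.99    0.   -176.99] w 0.0353 F [-0.  -0.  -2.4] j6 -1.5
units [ 3.000e-03 -2.300e-02  3.521e+00] turn 0.001 minrows 3.0
```

View pics/i1.png

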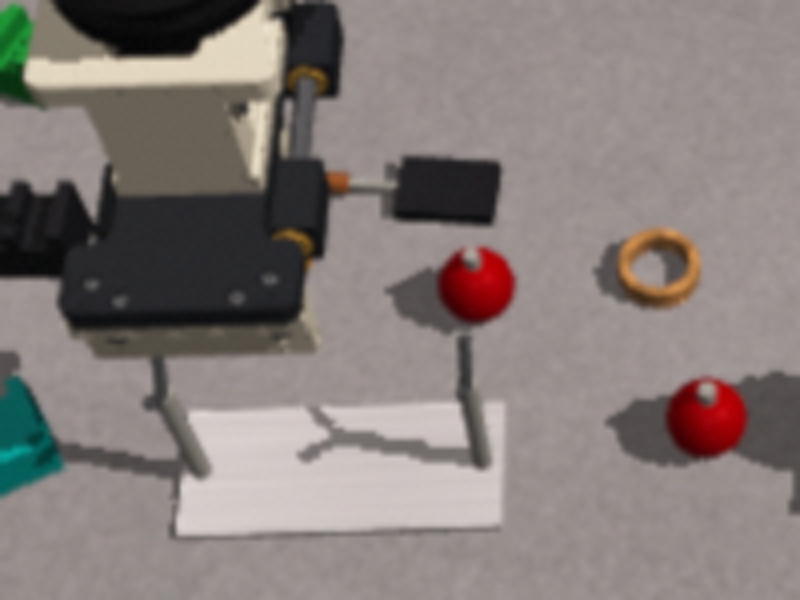

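View pics/i2.png

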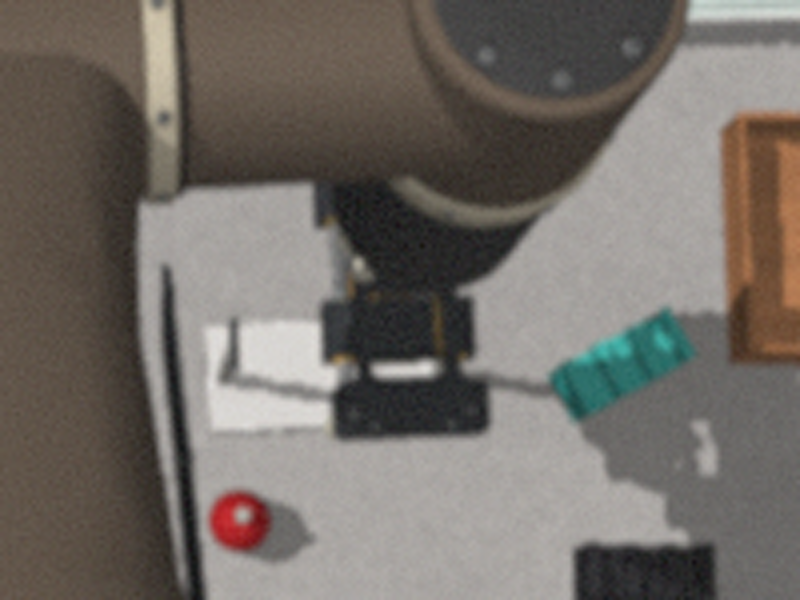

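Call:
apply_moves --plan '[[255, [0, -0.02, 0.3], 0], [255, [0, 0, 0.6], 0], [255, [0, 0, 0.7], 0], [255, [0, 0, 0.7], 0], [255, [0, 0, 0.5], 0], [255, [0, 0, 0.4], 0], [255, [0, 0, 0.2], 0], [255, [0, 0, 0.1], 0], [255, [0, 0, 0], 0], [255, [0, 0, 0], 0]]'

```text
time_s: 26.2
tcp_pos: [0.5688, -0.1497, 0.0218]
eef_rot: [-180.0, 0.1, -177.0]
contact_force: [-0.0, -0.2, -3.2]
gripper_width: 0.0348
```

```bash
python3 pl.py .568 -.149 .012 -177
```

```text
t 26.2 meas [ 0.5688 -0.1497  0.0218] [-1.8000e+02  8.0000e-02 -1.7704e+02] w 0.0348 F [-0.  -0.2 -3.2] j6 -1.3
units [0.016 0.014 0.196] turn -0.006 minrows 1.0
```

Call:
apply_moves --plan '[[255, [0.01, 0.01, 0.06], 0], [255, [0, 0, 0.05], 0], [255, [0, 0, 0.03], 0], [255, [0, 0, 0.02], 0], [255, [0, 0, 0.02], 0], [255, [0, 0, 0.01], 0], [255, [0, 0, 0], 0]]'

```text
time_s: 27.08
tcp_pos: [0.5678, -0.1492, 0.0121]
eef_rot: [-180.0, 0.0, -177.0]
contact_force: [-3.6, 0.9, 4.8]
gripper_width: 0.0351
```

```bash
python3 pl.py .568 -.149 .012 -177
```

```text
t 27.07 meas [ 0.5678 -0.1492  0.0121] [-1.7999e+02  2.0000e-02 -1.7704e+02] w 0.0351 F [-3.6  0.9  4.8] j6 -1.4
units [-0.004  0.004  0.002] turn -0.006 minrows 1.0
```

Call:
apply_moves --plan '[[140, [0, 0, 0], 0], [120, [0, 0, 0], 0], [90, [0, 0, 0], 0], [80, [0, 0, 0], 0], [80, [0, 0, -0.1], 0], [80, [0, 0, -0.4], 0], [80, [0, 0, -0.9], 0], [80, [0, 0, -1], 0], [80, [0, 0, -1], 0], [40, [0, 0, -0.6], 0], [0, [0, 0, 0], 0]]'

```text
time_s: 28.45
tcp_pos: [0.5692, -0.1493, 0.2151]
eef_rot: [-180.0, 0.3, -177.0]
contact_force: [-0.5, -0.2, -0.4]
gripper_width: 0.0746
```

```bash
python3 pl.py .438 -.3443 .2 -90; python3 - <<'E'
from plant import viewer
from h import *
s=viewer.capture("scene");t=viewer.capture("top")
pickle.dump(t,open("top4.pkl","wb"));pickle.dump(s,open("scene4.pkl","wb"))
crop(s,120,150,200,150,4,"pics/j1.png");crop(t,280,130,200,150,4,"pics/j2.png")
E
```

```text
t 28.45 meas [ 0.5692 -0.1493  0.2151] [-179.97    0.34 -177.03] w 0.0746 F [-0.5 -0.2 -0.4] j6 -1.4
units [ 2.822 -3.759  0.302] turn -14.505 minrows 4.0
```

View pics/j1.png

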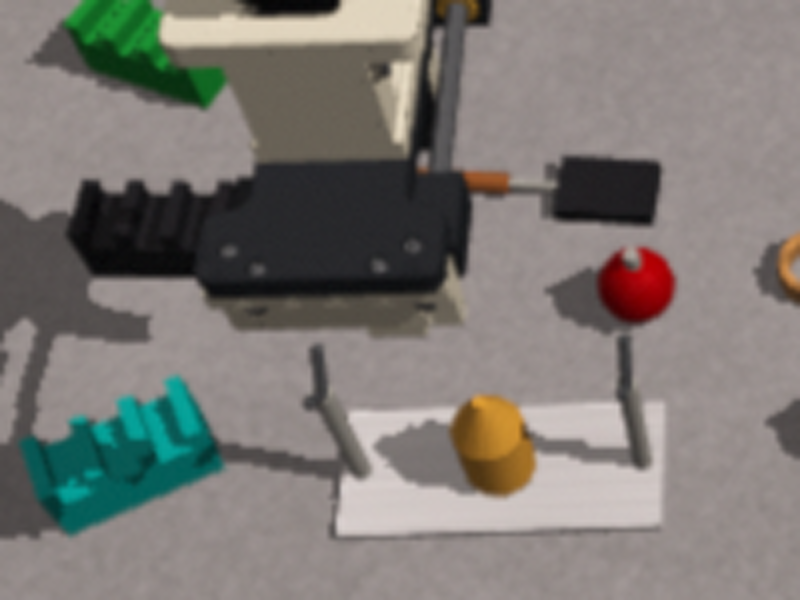

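View pics/j2.png

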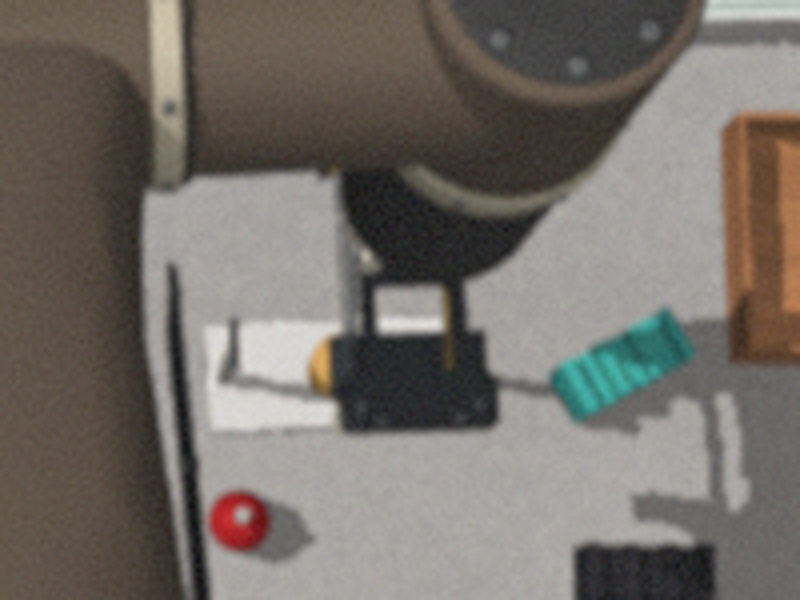

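The cone stands midway between the uprights, crop j1 (493,445). Next I'll refine the block pose for the end grasp, which has only 4 mm of clearance per side.

```bash
cat > ov.py <<'E'
from m1 import *
def ov(d,x0,y0,w,h,k,Ps,fn,gain=1.8):
    i=cv2.resize(d["frame"][y0:y0+h,x0:x0+w],None,fx=k,fy=k,interpolation=cv2.INTER_CUBIC)
    i=np.clip(i.astype(float)*gain,0,255).astype(np.uint8)
    cols=[(255,255,0),(0,255,0),(0,0,255),(255,0,255)]
    for n,P in enumerate(Ps):
        p=(proj(d,P)-[x0,y0]+.5)*k-.5; cv2.polylines(i,[np.int32(cv2.convexHull(p.astype(np.float32)))],True,cols[n%4],1)
    if fn: cv2.imwrite(fn,i)
    return i
E
python3 - <<'E'
from ov import *
s=load("scene0");t=load("top0")
q=lambda px:(np.array(px,float)+.5)/4-.5+[120,140]
c=back(s,q([(97,316),(240,318)]),0); print(c.round(4).tolist(), np.arctan2(-(c[1]-c[0])[0],(c[1]-c[0])[1]))
p=[.4385,-.3443,0.02]
a=ov(s,130,185,60,40,10,[place(box(.036,.08,0,0),p),place(box(.036,.08,.04,.04),p)],None,2.5)
b=ov(t,415,255,60,40,10,[place(box(.036,.08,0,0),p),place(box(.036,.08,.04,.04),p)],None,1.5)
cv2.imwrite("pics/k1.png",cv2.resize(np.vstack([a,b]),(450,600)))
E
```

```text
[[0.4556, -0.3822, 0.0], [0.4553, -0.3046, 0.0]] 0.0038923191493887032
```

View pics/k1.png

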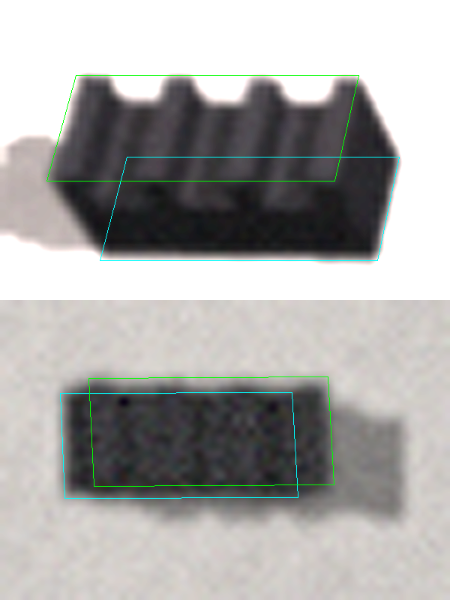

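Call:
apply_moves --plan '[[0, [0.2, -0.27, 0], -0.3], [0, [0.42, -0.56, 0], 0], [0, [0.55, -0.73, 0], 0], [0, [0.55, -0.73, 0], 0], [0, [0.55, -0.73, 0.1], 0], [0, [0.35, -0.47, 0.1], 0], [0, [0.2, -0.27, 0.1], 0], [0, [0, 0, 0], 0]]'

```text
time_s: 29.55
tcp_pos: [0.4414, -0.3482, 0.1953]
eef_rot: [179.9, -0.1, -175.3]
contact_force: [-0.8, 0.2, 0.4]
gripper_width: 0.0876
```

Call:
apply_moves --plan '[[0, [0, 0, 0], -0.5], [0, [0, 0, 0], -1], [0, [0, 0, 0], -1], [0, [0, 0, 0], -1], [0, [0, 0, 0], -1], [0, [0, 0, 0], -1], [0, [0, 0, 0], -1], [0, [0, 0, 0], -1], [0, [0, 0, 0], -1], [0, [0, 0, 0], -1], [0, [0, 0, 0], -1], [0, [0, 0, 0], -1]]'

```text
time_s: 31.05
tcp_pos: [0.4431, -0.347, 0.1964]
eef_rot: [180.0, 0.0, -106.0]
contact_force: [-0.6, -0.4, 0.0]
gripper_width: 0.0877
```

Call:
apply_moves --plan '[[0, [0, 0, 0], -1], [0, [0, 0, 0], -1], [0, [0, 0, 0], -0.75], [0, [0, 0, 0], 0], [0, [0, 0, 0], 0]]'

```text
time_s: 31.68
tcp_pos: [0.4427, -0.3475, 0.1964]
eef_rot: [180.0, 0.0, -89.8]
contact_force: [0.2, 0.4, -0.2]
gripper_width: 0.0877
```

```bash
python3 pl.py .438 -.3443 .06 -89.5
```

```text
t 31.68 meas [ 0.4427 -0.3475  0.1964] [ 1.7999e+02  1.0000e-02 -8.9810e+01] w 0.0877 F [ 0.2  0.4 -0.2] j6 108.4
units [-0.063  0.094  2.729] turn -0.051 minrows 3.0
```

Call:
apply_moves --plan '[[0, [-0.06, 0.09, 0.4], -0.05], [0, [0, 0, 0.8], 0], [0, [0, 0, 0.8], 0], [0, [0, 0, 0.5], 0], [0, [0, 0, 0.2], 0], [0, [0, 0, 0], 0], [0, [0, 0, 0], 0]]'

```text
time_s: 32.55
tcp_pos: [0.4387, -0.3453, 0.0627]
eef_rot: [-179.9, -0.0, -89.4]
contact_force: [0.3, -0.0, -0.0]
gripper_width: 0.0879
```

```bash
python3 pl.py .438 -.3443 .006 -89.5; python3 - <<'E'
from plant import viewer
from h import *
s=viewer.capture("scene");t=viewer.capture("top")
a=cv2.resize(s["frame"][165:225,110:210],None,fx=6,fy=6,interpolation=cv2.INTER_CUBIC);b=cv2.resize(t["frame"][230:290,395:495],None,fx=6,fy=6,interpolation=cv2.INTER_CUBIC)
cv2.imwrite("pics/l1.png",cv2.resize(np.clip(np.vstack([a,b])*1.5,0,255).astype(np.uint8),(500,600)))
E
```

```text
t 32.55 meas [ 0.4387 -0.3453  0.0627] [-1.799e+02 -5.000e-02 -8.945e+01] w 0.0879 F [ 0.3 -0.  -0. ] j6 108.6
units [-0.02   0.014  1.135] turn 0.009 minrows 1.0
```

View pics/l1.png

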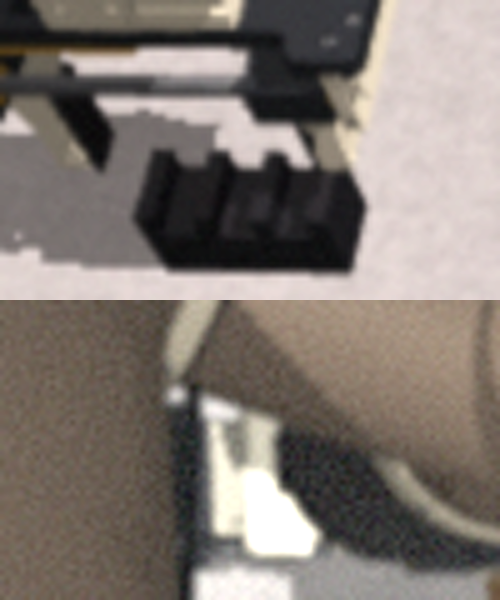

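```bash
python3 - <<'E'
from ov import *
from plant import viewer
s=viewer.capture("scene"); pickle.dump(s,open("scene5.pkl","wb"))
T=np.array([.4387,-.3453,.0627])
f=[np.array([[T[0]+dx,T[1]+sg*.044,T[2]+z] for dx in(-.0095,.0095) for z in (0,.03)]) for sg in(-1,1)]
p=[.4383,-.3443,.008]
ov(s,110,160,100,70,8,f+[place(box(.036,.08,0,0),p),place(box(.036,.08,.04,.04),p)],"pics/l2.png",2.2)
E
```

```text
(no output)
```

View pics/l2.png

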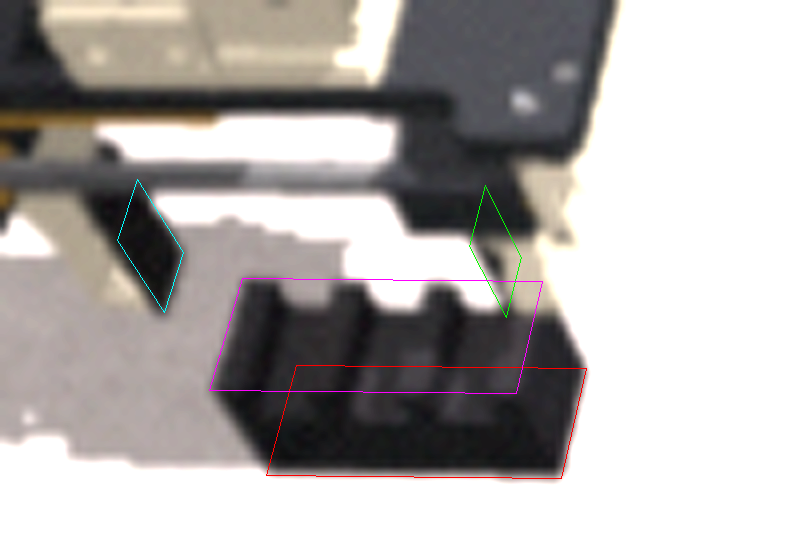

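The projected left pad matches the picture at (150,245). The block ends lie inside the fingers with about 4 mm per side, so I can descend.

Call:
apply_moves --plan '[[0, [-0.02, 0.015, 0.15], 0], [0, [0, 0, 0.2], 0], [0, [0, 0, 0.2], 0], [0, [0, 0, 0.1], 0], [0, [0, 0, 0], 0]]'

```text
time_s: 33.33
tcp_pos: [0.4367, -0.3438, 0.0284]
eef_rot: [179.9, 0.0, -89.4]
contact_force: [0.2, -0.6, -0.2]
gripper_width: 0.0877
```

Call:
apply_moves --plan '[[0, [0, 0, 0.12], 0], [0, [0, 0, 0.15], 0], [0, [0, 0, 0.1], 0], [0, [0, 0, 0.05], 0], [0, [0, 0, 0.01], 0], [0, [0, 0, 0], 0]]'

```text
time_s: 34.08
tcp_pos: [0.4372, -0.344, 0.0077]
eef_rot: [-180.0, -0.0, -89.4]
contact_force: [0.3, 0.3, -0.3]
gripper_width: 0.0876
```

```bash
python3 pl.py .4375 -.3443 .006 -89.5; python3 - <<'E'
from ov import *
from plant import viewer
s=viewer.capture("scene"); pickle.dump(s,open("scene6.pkl","wb"))
ov(s,110,160,100,70,8,[],"pics/l3.png",2.2)
E
```

```text
t 34.08 meas [ 0.4372 -0.344   0.0077] [-1.7999e+02 -1.0000e-02 -8.9440e+01] w 0.0876 F [ 0.3  0.3 -0.3] j6 108.6
units [ 0.006 -0.006  0.033] turn 0.009 minrows 1.0
```

View pics/l3.png

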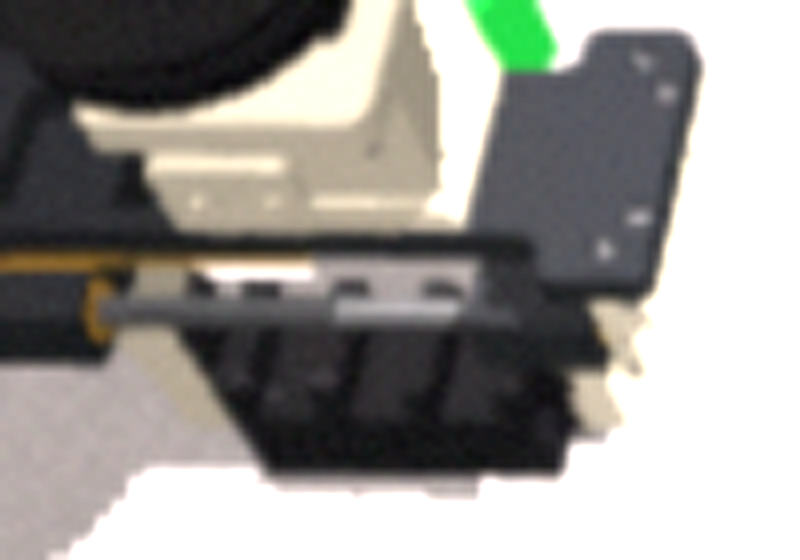

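Call:
apply_moves --plan '[[10, [0, 0, 0.02], 0], [20, [0, 0, 0], 0], [30, [0, 0, 0], 0], [255, [0, 0, 0], 0], [255, [0, 0, 0], 0], [255, [0, 0, 0], 0]]' --squeeze 30

```text
time_s: 34.88
tcp_pos: [0.4371, -0.344, 0.0066]
eef_rot: [-180.0, -0.0, -89.4]
contact_force: [0.0, 0.5, -0.2]
gripper_width: 0.08
```

Call:
apply_moves --plan '[[255, [0, 0, -0.1], 0], [255, [0, 0, -0.4], 0], [255, [0, 0, -0.7], 0], [255, [0, 0, -0.8], 0], [255, [0, 0, -0.8], 0], [255, [0, 0, -0.7], 0], [255, [0, 0, -0.3], 0], [255, [0, 0, 0], 0]]'

```text
time_s: 35.88
tcp_pos: [0.4373, -0.3439, 0.1969]
eef_rot: [-179.9, -0.0, -89.5]
contact_force: [-1.0, 1.3, -2.7]
gripper_width: 0.0797
```

```bash
python3 pl.py .643 .1256 .2 -97.85; python3 - <<'E'
from ov import *
from plant import viewer
s=viewer.capture("scene"); pickle.dump(s,open("scene6.pkl","wb"))
ov(s,60,90,150,100,5,[],"pics/l4.png",1.8)
E
```

```text
t 35.88 meas [ 0.4373 -0.3439  0.1969] [-1.7993e+02 -1.0000e-02 -8.9460e+01] w 0.0797 F [-1.   1.3 -2.7] j6 108.6
units [-9.351 -4.204 -0.062] turn 1.399 minrows 9.0
```

View pics/l4.png

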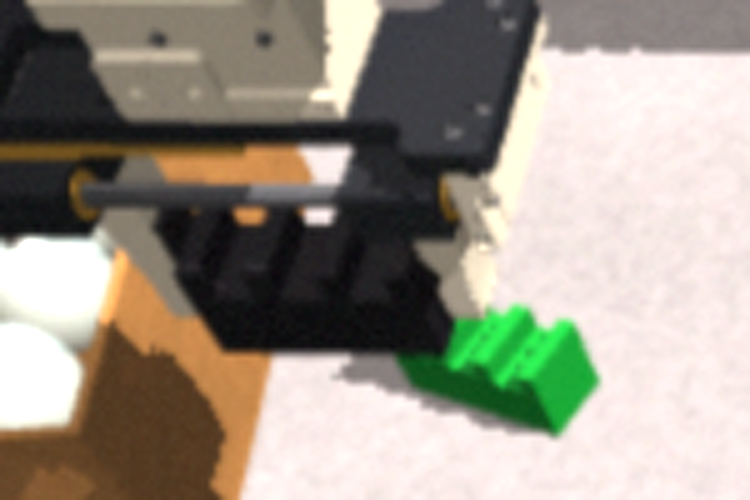

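Call:
apply_moves --plan '[[255, [-0.25, -0.11, 0], 0], [255, [-0.5, -0.23, 0], 0], [255, [-0.8, -0.36, 0], 0], [255, [-0.9, -0.4, 0], 0], [255, [-0.9, -0.4, 0], 0], [255, [-0.9, -0.4, 0], 0], [255, [-0.9, -0.4, 0], 0], [255, [-0.9, -0.4, 0], 0], [255, [-0.9, -0.4, 0], 0], [255, [-0.9, -0.4, 0], 0], [255, [-0.75, -0.35, 0], 0], [255, [-0.4, -0.2, 0], 0]]'

```text
time_s: 37.42
tcp_pos: [0.635, 0.1104, 0.1944]
eef_rot: [179.8, -0.1, -89.4]
contact_force: [-0.1, -0.6, -1.7]
gripper_width: 0.0798
```

Call:
apply_moves --plan '[[255, [-0.2, -0.1, 0], 0], [255, [0, 0, 0], 0.4], [255, [0, 0, 0], 0.6], [255, [0, 0, 0], 0.4], [255, [0, 0, 0], 0], [255, [0, 0, 0], 0], [255, [0, 0, 0], 0]]'

```text
time_s: 38.3
tcp_pos: [0.6401, 0.1178, 0.1965]
eef_rot: [180.0, -0.0, -97.8]
contact_force: [-0.9, -0.5, -1.3]
gripper_width: 0.0798
```

```bash
python3 pl.py .643 .126 .03 -97.85; python3 - <<'E'
from ov import *
from plant import viewer
s=viewer.capture("scene");t=viewer.capture("top"); pickle.dump(s,open("scene7.pkl","wb"))
crop(s,300,160,200,150,4,"pics/n1.png");crop(t,180,110,200,150,4,"pics/n2.png")
E
```

```text
t 38.3 meas [0.6401 0.1178 0.1965] [179.99  -0.   -97.83] w 0.0798 F [-0.9 -0.5 -1.3] j6 54.6
units [-0.171 -0.036  3.33 ] turn 0.003 minrows 3.0
```

View pics/n1.png

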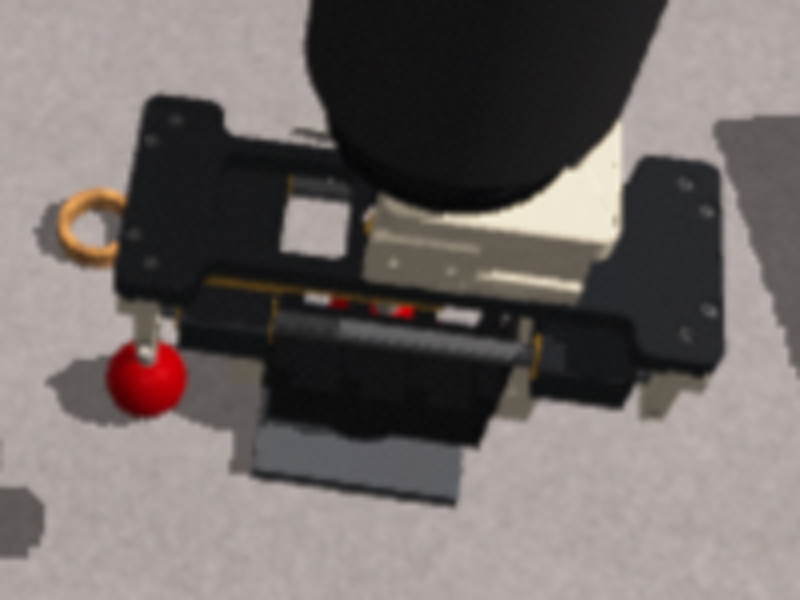

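View pics/n2.png

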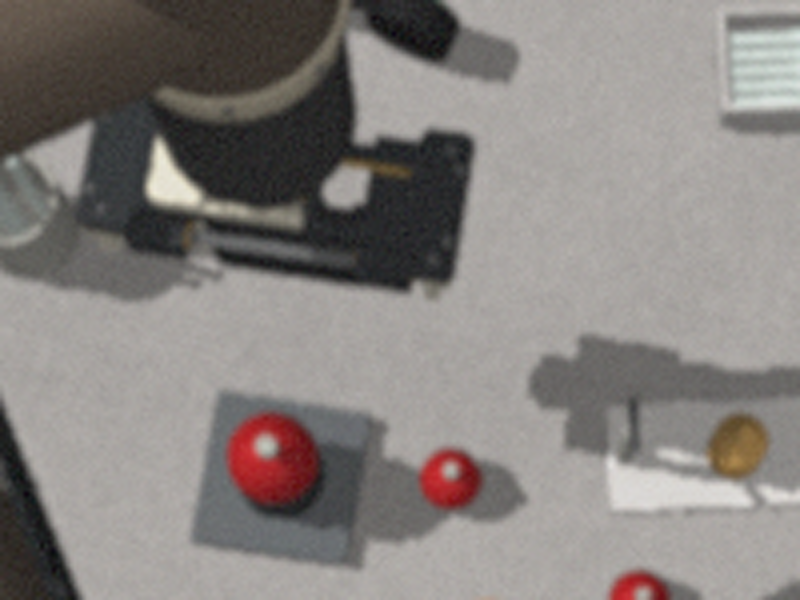

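Call:
apply_moves --plan '[[255, [-0.1, -0.02, 0], 0], [255, [-0.07, -0.015, 0.3], 0], [255, [0, 0, 0.6], 0], [255, [0, 0, 0.7], 0], [255, [0, 0, 0.7], 0], [255, [0, 0, 0.5], 0], [255, [0, 0, 0.3], 0], [255, [0, 0, 0.15], 0], [255, [0, 0, 0.05], 0], [255, [0, 0, 0], 0], [255, [0, 0, 0], 0]]'

```text
time_s: 39.78
tcp_pos: [0.6436, 0.1264, 0.0325]
eef_rot: [-179.9, 0.0, -97.8]
contact_force: [0.1, -0.6, -2.0]
gripper_width: 0.0801
```

```bash
python3 pl.py .643 .126 .0066 -97.85; python3 - <<'E'
from ov import *
from plant import viewer
s=viewer.capture("scene");t=viewer.capture("top"); pickle.dump(s,open("scene7.pkl","wb"))
crop(s,300,180,200,150,4,"pics/n3.png");crop(t,180,110,200,150,4,"pics/n4.png")
E
```

```text
t 39.77 meas [0.6436 0.1264 0.0325] [-1.7993e+02  4.0000e-02 -9.7840e+01] w 0.0801 F [ 0.1 -0.6 -2. ] j6 54.0
units [0.01  0.01  0.518] turn 0.002 minrows 1.0
```

View pics/n3.png

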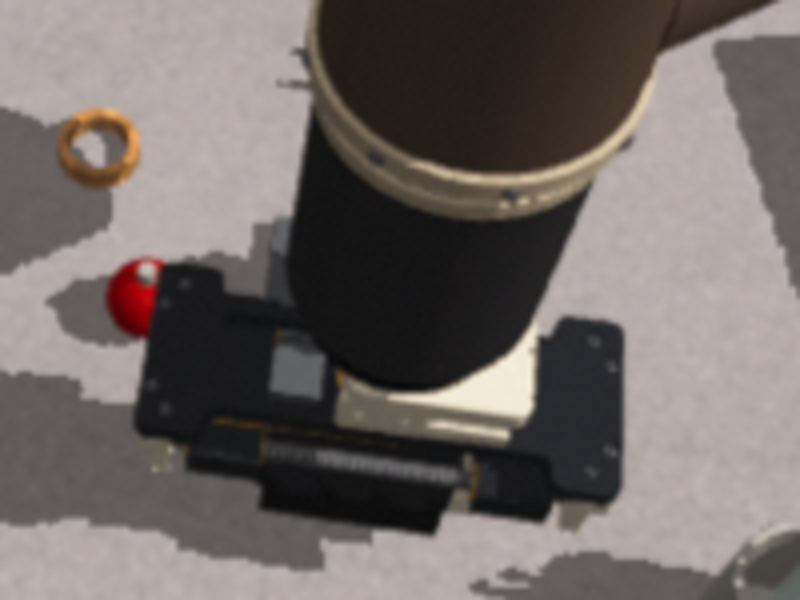

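Call:
apply_moves --plan '[[255, [0.01, 0.01, 0.15], 0], [255, [0, 0, 0.15], 0], [255, [0, 0, 0.1], 0], [255, [0, 0, 0.04], 0], [255, [0, 0, 0.02], 0], [255, [0, 0, 0], 0]]'

```text
time_s: 40.62
tcp_pos: [0.6426, 0.1258, 0.0086]
eef_rot: [-180.0, 0.0, -97.8]
contact_force: [0.4, -0.5, -1.8]
gripper_width: 0.0801
```

Call:
apply_moves --plan '[[255, [0, 0, 0.03], 0], [255, [0, 0, 0.02], 0], [255, [0, 0, 0.01], 0], [255, [0, 0, 0], 0]]'

```text
time_s: 41.12
tcp_pos: [0.6426, 0.1258, 0.0066]
eef_rot: [-180.0, 0.0, -97.8]
contact_force: [-2.1, -0.4, 5.5]
gripper_width: 0.0798
```

```bash
python3 pl.py .643 .126 .0066 -97.85
```

```text
t 41.12 meas [0.6426 0.1258 0.0066] [-1.7996e+02  1.0000e-02 -9.7830e+01] w 0.0798 F [-2.1 -0.4  5.5] j6 54.0
units [-0.004 -0.007  0.001] turn 0.004 minrows 1.0
```

Call:
apply_moves --plan '[[15, [0, 0, 0], 0], [0, [0, 0, 0], 0], [0, [0, 0, 0], 0], [0, [0, 0, -0.05], 0], [0, [0, 0, -0.2], 0], [0, [0, 0, -0.5], 0], [0, [0, 0, -0.8], 0], [0, [0, 0, -1], 0], [0, [0, 0, -1], 0], [0, [0, 0, -1], 0], [0, [0, 0, -0.5], 0], [0, [0, 0, 0], 0]]'

```text
time_s: 42.62
tcp_pos: [0.6435, 0.1261, 0.2618]
eef_rot: [-179.7, 0.2, -97.8]
contact_force: [0.4, 0.9, -0.1]
gripper_width: 0.0876
```

```bash
python3 pl.py .35 .55 .25 -97.85; python3 - <<'E'
from ov import *
from plant import viewer
s=viewer.capture("scene")
crop(s,300,180,200,150,4,"pics/p1.png")
E
```

```text
t 42.62 meas [0.6435 0.1261 0.2618] [-1.7972e+02  1.6000e-01 -9.7840e+01] w 0.0876 F [ 0.4  0.9 -0.1] j6 54.0
units [-7.599  6.971  0.237] turn 0.002 minrows 9.0
```

View pics/p1.png

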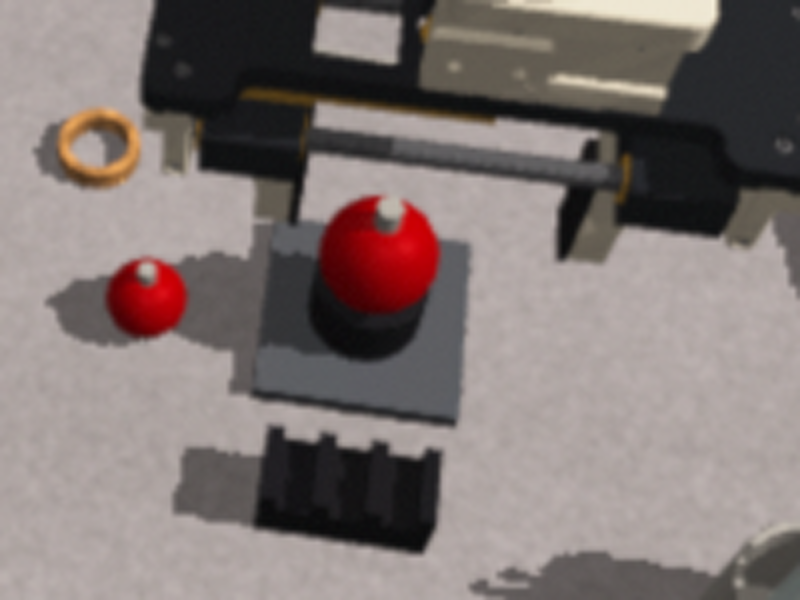

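All the pieces are placed. I'll move the arm aside for a clear check.

Call:
apply_moves --plan '[[0, [-0.3, 0.28, 0], 0], [0, [-0.6, 0.55, 0], 0], [0, [-0.7, 0.65, 0], 0], [0, [-0.7, 0.65, 0], 0], [0, [-0.7, 0.65, 0], 0], [0, [-0.7, 0.65, 0], 0], [0, [-0.7, 0.65, 0], 0], [0, [-0.7, 0.65, 0], 0], [0, [-0.7, 0.65, 0], 0], [0, [-0.7, 0.65, 0], 0], [0, [-0.5, 0.45, 0], 0], [0, [-0.3, 0.3, 0], 0]]'

```text
time_s: 44.18
tcp_pos: [0.3545, 0.5346, 0.2568]
eef_rot: [180.0, -0.1, -97.8]
contact_force: [0.6, -0.2, -0.2]
gripper_width: 0.0877
```

Call:
apply_moves --plan '[[0, [0, 0, 0], 0], [0, [0, 0, 0], 0], [0, [0, 0, 0], 0]]'

```text
time_s: 44.55
tcp_pos: [0.357, 0.5329, 0.2582]
eef_rot: [-180.0, 0.0, -97.9]
contact_force: [1.0, -0.8, 0.1]
gripper_width: 0.0875
```

```bash
python3 - <<'E'
from ov import *
from plant import viewer
s=viewer.capture("scene");t=viewer.capture("top")
pickle.dump(t,open("top9.pkl","wb"));pickle.dump(s,open("scene9.pkl","wb"))
cv2.imwrite("pics/q0.png",s["frame"])
S=[.5463,.1394,-.137]
B=[.5463+.098*np.cos(.137),.1394-.098*np.sin(.137),-.137]
Ps=[place(box(.1,.1,.012,.012),S),place(box(.036,.08,0,0),B),place(box(.036,.08,.04,.04),B),place(sphere(.028,.069),S)]
a=ov(s,350,200,90,120,5,Ps,None,1.6); b=ov(t,215,160,90,120,5,[place(box(.1,.1,.012,.012),S),place(box(.036,.08,0,0),B),place(box(.036,.08,.04,.04),B),place(sphere(.028,.069),S)],None,1.4)
cv2.imwrite("pics/q1.png",cv2.resize(np.hstack([a,b]),(800,533)))
R=[.568,-.149,.052]
Pc=place(M["cone"],R,.006)
a=ov(s,190,215,120,80,6,[place(box(.07,.16,.006,.006),R),Pc],None,1.1); b=ov(t,320,185,120,80,6,[place(box(.07,.16,.006,.006),R),Pc],None,1.1)
cv2.imwrite("pics/q2.png",cv2.resize(np.vstack([a,b]),(450,600)))
# fits
for d,n in((s,"s"),(t,"t")):
    uv=np.round(proj(d,[[R[0],R[1],.03]])[0]).astype(int); m=masks(d)["brass"]; m=cv2.morphologyEx(m.astype(np.uint8),cv2.MORPH_CLOSE,np.ones((3,3)))
    m=comp(m,uv); print("cone",n,m.sum(),fit([(d,m,roi_of(d,Pc))],"cone",R,False,.006))
    uv=np.round(proj(d,[[B[0],B[1],.03]])[0]).astype(int); V=cv2.GaussianBlur(hsv(d)[...,2],(0,0),.7); m=comp(V<(58 if n=="s" else 65),uv).astype(np.uint8)
    c=max(cv2.findContours(m,0,1)[0],key=cv2.contourArea); hm=np.zeros((480,640),np.uint8); cv2.fillPoly(hm,[cv2.convexHull(c)],1)
    print("block",n,hm.sum(),fit([(d,hm,roi_of(d,place(M["block"],B)))],"block",B))
print(B)
E
```

```text
cone s 399 (array([ 0.56661465, -0.14978485]), np.float64(0.07794649313087487))
block s 1148 (array([ 0.64408151,  0.12492386, -0.16100861]), np.float64(0.051420557835142544))
cone t 161 (array([ 0.56815773, -0.14951843]), np.float64(0.24352941176470588))
block t 503 (array([ 0.64295216,  0.12465511, -0.17811828]), np.float64(0.13418048675425376))
[np.float64(0.6433817565580786), np.float64(0.1260159593695337), -0.137]
```

View pics/q0.png

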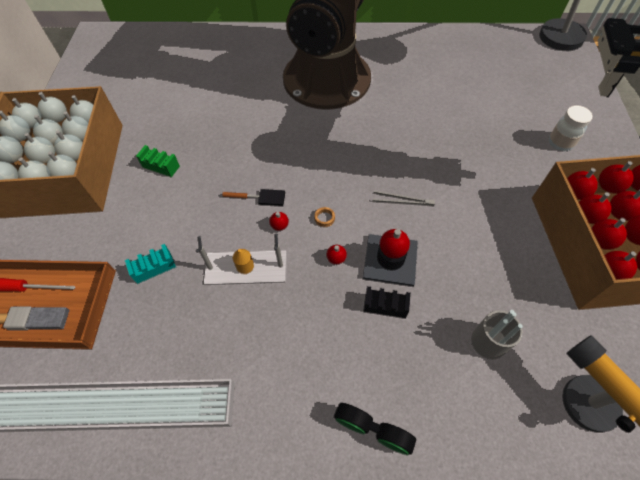

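View pics/q1.png

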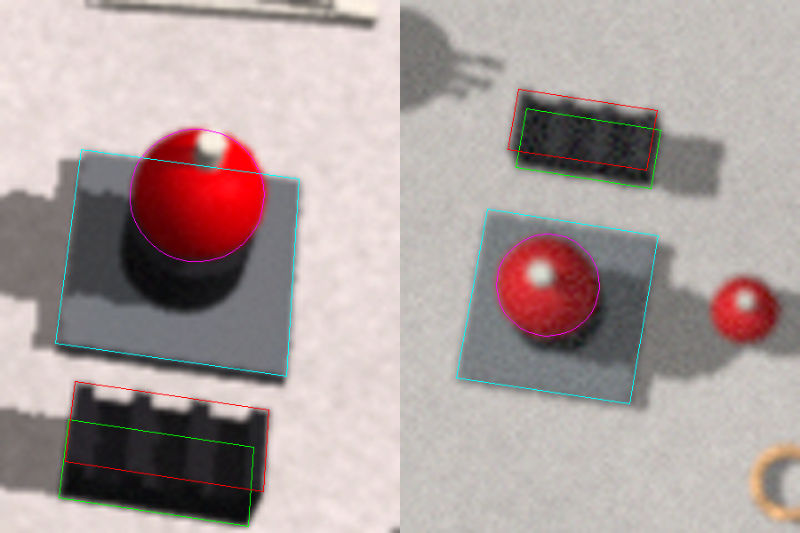

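View pics/q2.png

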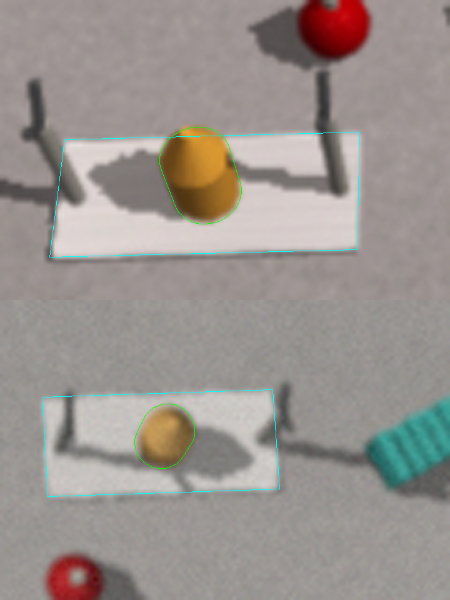

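```bash
python3 - <<'E'
from h import *
s=load("scene9");s0=load("scene0")
p=(proj(s,[[.5463,.1394,.109]])[0]-[350,200]+.5)*5*800/900; print("neck tip expected in q1",p)
for n,(x,y,w,h) in dict(jar=(480,305,45,55),paddle=(215,185,72,25),tweez=(370,188,68,22)).items():
    a=s0["frame"][y:y+h,x:x+w].astype(np.float32);b=s["frame"][y:y+h,x:x+w].astype(np.float32)
    print(n,cv2.phaseCorrelate(a.mean(2),b.mean(2)),np.abs(a-b).mean().round(1))
E
```

```text
neck tip expected in q1 [209.86917611 146.62107284]
jar ((0.5446562560871833, 0.03269804242946606), 0.9973302233660662) 1.2
paddle ((0.057024858259360656, 0.49612776449775), 0.9995704669422574) 1.3
tweez ((-0.004270124735782588, 0.03249712148629591), 0.9796964272304818) 1.4
```

```bash
python3 -c "
from plant import close_job,get_state
print(get_state()['time_s']); print(close_job())"
```

```text
44.65
the job is handed in; nothing more can be done
None
```

I set out the bench in the order asked and handed the job in at 44.7 s of the 101 s allowed; no verdict came back. The mould is centred on the slab, and the red bauble from the cork ring rests in it neck up. The cone stands point up midway on the rod rest, and the black block lies ridges up behind the slab.

**Last checks, in both cameras with the arm moved aside:**
- **Mould, bauble and cone:** the overlays agree with the asked positions to about 1 pixel, or 1–2 mm. The neck tip is within about 1.5 pixels of where an upright one should be.
- **Block:** it fits within 1–1.5 mm of the target, so the gap is about 30 mm. The fits gave its angle as -0.16 rad (scene camera) and -0.18 rad (top camera), against -0.137 rad for the slab. The gripper was at -0.137 rad when it let go and the overlay edges look parallel, so I took that as fit noise.
- **Rod jar, paddle and tweezers:** they look unmoved between the first and last scene pictures; the image match shows shifts of at most half a pixel.
- **Forces:** the highest reading I saw was about 7 N, while setting the mould down.

**Checks that disagreed:** the two cameras differed by up to about 2 mm in x, within their stated calibration. One mould fit, taken after it was placed, was poor because the dark shadow blended in, so I used the overlay instead.

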